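# Lay the washed dampers out in the parts tray

### The arm

A 7-joint arm with a two-finger parallel gripper is mounted at the origin on the work surface. World frame = base frame: x ahead of the robot, y to its left, z up, the work surface at z = 0. Lengths are in m, angles in rad, forces in N, time in s.
With the tool pointing down it reaches from about 0.425 to 0.925 m from the base axis. Payload 6.8 kg.
Tool frame: the origin (TCP) lies midway between the tips of the shut fingers; the grasp point (between the pads) lies 19 mm behind it; z points along the fingers, y is the line along which they close (so a half turn about z gives the same grasp; the last joint's range is limited). The gripper opens to 85 mm and grips with 20 to 120 N. Pads are 22 mm wide; open, the fingers measure 114 mm over their backs; the gripper's body (76 mm by 85 mm) begins 54 mm behind the grasp point. The pads swing forward as they close: fully open they stand 13 mm farther back than shut.
Start: joints at [1.158, 0.477, 0.022, 1.555, -0.011, 1.109, -0.083], TCP at [0.203, -0.644, 0.194] pointing down, gripper open.
Joint ranges: [-2.96, 2.96], [-0.34, 2.1], [-1.41, 1.46], [0.24, 2.44], [-1.37, 4.51], [0.17, 1.92], [-2.96, 2.96]. Speed limits (rad/s): [2.39, 2.39, 3.14, 3.14, 3.14, 3.14, 3.14].

### API

Orientations are given as a unit quaternion [x, y, z, w].
In Python, from workcell import r gives the robot as it stands. The module is installed in compiled form; this text tells all that it offers.
- The arm moves only by the shell command python3 -m inch 'ROWS' [FORCE]. ROWS is JSON, a list of rows, each an object of numbers: "ax", "ay", "az": the turn, a rotation vector about the tool's x, y, z in rad; "dx", "dy", "dz": the shift along the tool's x, y, z in mm; "grip": the opening, from 0 (shut) to 1 (fully open). A call has 1 to 5 rows; each row is the pose to reach, as a shift and turn from the pose commanded when the call began, along the tool's axes at that moment; what a row does not reach only later rows make up. A row lasts 1/8 s, in which the tool goes at most 62.5 mm and 10.7 degrees, less where a joint would pass 70% of its speed; a pose out of reach is approached as far as the arm can. A call with a gripper value outside its range is refused whole. The fingers move at their own pace and stop on an object; FORCE is the grip in N (left out, the last holds). Time passes only in rows, so rows that repeat a pose let the fingers close. It gives the time, the measured TCP pose, the force, the opening and the grip force at its end, in the units of the state.
- r.sense(): the state, without advancing time (a new reading comes with each control period).
- r.capture(name): name is "scene" or "top"; returns (picture, depth): 420x560x3 uint8, blue, green, red; 420x560 float32, m along the optical axis (not along the pixel's ray), 0 where there is no reading.
- r.camera_model(name): a dict with "mtx" (3x3 intrinsics, pixels), "R" (3x3) and "t" (3): a world point X has camera coordinates R X + t. Camera axes: x right, y down, z forward; pixel columns grow to the right and rows downward; lengths in m; the calibration is good to about 2 mm. A picture is of the moment at which its call begins. camera_model takes no time and is no camera call.
- r.sign_off(): hands the job in; it is judged then, once.
The state is a dict: "t": time; "joints": joint angles; "qd": joint speeds; "tau": joint torques, N m; "ee_pos": TCP position; "eef_rot": TCP orientation; "force": force on the tool from outside, world axes, zero at the start; "torque": the same for the moment, N m; "opening": finger opening in m; "gripper_force": force on a finger pad.
Only numpy, scipy, OpenCV 4.12 (cv2) and the standard library are available. Lean on these libraries where they do the work, as an engineer would, in place of code of your own. Each camera call takes 0.05 s, during which the arm holds its last target. There are 200 camera calls.

### The job

Take the three dampers (spring struts of a model car) off the sloping rack and lay them out neatly in the flat parts tray: one in each of the three lanes, lying flat on the tray floor in the middle of the lane and parallel to it, either end first. Set each one down gently rather than dropping it, and leave the screwdriver, the bottle and the metal jar where they are.

Things in the scene. Friction and masses are not known exactly. Their poses are not given: they have to be found in the camera images.
- rack: fixed sloping rack of aluminium sheet, 275 mm wide (y), 140 mm deep, 115 mm high; origin on the table under mid slope, z up. Its plate rises at 35 degrees towards its own +x (away from the robot); the upper face is 70 mm above the origin. A 22 mm lip square to the plate at the low edge stops the dampers sliding. Stands left or right of the robot's centre line, yaw up to 0.3 rad
- light_bar (a point): middle of the black work-light bar fixed across above the rack along its y: 20 mm thick, 284 mm long, 198 mm above the table; axes as the rack's. Its two 10 mm side posts stand 66 mm to its +x and bend over to its ends. It is in the way of a gripper coming straight down on the dampers; one coming square to the slope (leaning 35 degrees, from the rack's -x side) passes it
- tray: fixed flat steel parts tray, 265 mm wide (y) by 164 mm (x), outer rim 10 mm high; origin on the table under its centre, z up. Floor 3 mm above the table. Two ribs, 4 mm wide and 5 mm above the floor, make three lanes along the tray's x, 85 mm apart, each at least 81 mm wide and 159 mm long inside. On the other side of the centre line from the rack, yaw up to 0.3 rad
- lane0 (a point): centre of tray lane 0, at the floor's upper face; axes as the tray's: x along the lane, y across, z up
- lane1 (a point): centre of tray lane 1, at the floor's upper face; axes as the tray's: x along the lane, y across, z up (lane 1 is the middle lane; lane 0 lies to its -y, lane 2 to its +y)
- lane2 (a point): centre of tray lane 2, at the floor's upper face; axes as the tray's: x along the lane, y across, z up
- damper_a: rigid damper, 120 mm long, 125-250 g, one of three alike, first at the rack's -y side: stiff round spring, 30 mm diameter, 62 mm long (grip across it), between hexagon collars 36 mm across flats, 18 mm eyes at the ends. Origin on the axis at mid length; x along it. Starts on a flat, axis straight up the slope and 18 mm off the plate, +x end uphill, lower eye on the lip
- damper_b: rigid damper, 120 mm long, 125-250 g, one of three alike, first mid rack: stiff round spring, 30 mm diameter, 62 mm long (grip across it), between hexagon collars 36 mm across flats, 18 mm eyes at the ends. Origin on the axis at mid length; x along it. Starts on a flat, axis straight up the slope and 18 mm off the plate, +x end uphill, lower eye on the lip
- damper_c: rigid damper, 120 mm long, 125-250 g, one of three alike, first at the rack's +y side: stiff round spring, 30 mm diameter, 62 mm long (grip across it), between hexagon collars 36 mm across flats, 18 mm eyes at the ends. Origin on the axis at mid length; x along it. Starts on a flat, axis straight up the slope and 18 mm off the plate, +x end uphill, lower eye on the lip
- screwdriver: bystander: green-handled screwdriver, 190 mm long, lying pointing away from the robot between rack and tray; origin at mid length on its underside
- oil: bystander: white round bottle, 48 mm in diameter, 110 mm high, standing beyond the work; origin under its centre
- tin: bystander: plain metal jar with a dark lid, 60 mm in diameter, 65 mm high, standing beyond the work; origin under its centre
There are look-alikes about, which are no part of the job. What is shaped like the damper_c but blue or pink is not meant.

How it is judged:
At the end, for the whole second after the job is handed in: Each lane holds one damper: its middle within 18 mm of the lane's centre line and 20 mm of mid lane lengthwise, its axis under 24 mm above the tray floor (18 mm when flat) and within 0.2 rad of the lane, either way round. All three are at rest (((y of damper_a in the frame of lane0 between -0.018 and 0.018 m and x of damper_a in the frame of lane0 between -0.02 and 0.02 m and z of damper_a in the frame of lane0 below 0.024 m and angle between the x axis of damper_a and the x axis of lane0, either way round below 0.2 rad) or (y of damper_b in the frame of lane0 between -0.018 and 0.018 m and x of damper_b in the frame of lane0 between -0.02 and 0.02 m and z of damper_b in the frame of lane0 below 0.024 m and angle between the x axis of damper_b and the x axis of lane0, either way round below 0.2 rad) or (y of damper_c in the frame of lane0 between -0.018 and 0.018 m and x of damper_c in the frame of lane0 between -0.02 and 0.02 m and z of damper_c in the frame of lane0 below 0.024 m and angle between the x axis of damper_c and the x axis of lane0, either way round below 0.2 rad)) and ((y of damper_a in the frame of lane1 between -0.018 and 0.018 m and x of damper_a in the frame of lane1 between -0.02 and 0.02 m and z of damper_a in the frame of lane1 below 0.024 m and angle between the x axis of damper_a and the x axis of lane1, either way round below 0.2 rad) or (y of damper_b in the frame of lane1 between -0.018 and 0.018 m and x of damper_b in the frame of lane1 between -0.02 and 0.02 m and z of damper_b in the frame of lane1 below 0.024 m and angle between the x axis of damper_b and the x axis of lane1, either way round below 0.2 rad) or (y of damper_c in the frame of lane1 between -0.018 and 0.018 m and x of damper_c in the frame of lane1 between -0.02 and 0.02 m and z of damper_c in the frame of lane1 below 0.024 m and angle between the x axis of damper_c and the x axis of lane1, either way round below 0.2 rad)) and ((y of damper_a in the frame of lane2 between -0.018 and 0.018 m and x of damper_a in the frame of lane2 between -0.02 and 0.02 m and z of damper_a in the frame of lane2 below 0.024 m and angle between the x axis of damper_a and the x axis of lane2, either way round below 0.2 rad) or (y of damper_b in the frame of lane2 between -0.018 and 0.018 m and x of damper_b in the frame of lane2 between -0.02 and 0.02 m and z of damper_b in the frame of lane2 below 0.024 m and angle between the x axis of damper_b and the x axis of lane2, either way round below 0.2 rad) or (y of damper_c in the frame of lane2 between -0.018 and 0.018 m and x of damper_c in the frame of lane2 between -0.02 and 0.02 m and z of damper_c in the frame of lane2 below 0.024 m and angle between the x axis of damper_c and the x axis of lane2, either way round below 0.2 rad)) and linear speed of each of damper_a, damper_b, damper_c below 0.02 m/s); the robot touches nothing.
It fails at once if a damper is dropped: it moves faster than 0.7 m/s (a fall of 25 mm) with no finger touching it ((linear speed of damper_a above 0.7 m/s and not (contact force between the fingers and damper_a above 0.05 N)) or (linear speed of damper_b above 0.7 m/s and not (contact force between the fingers and damper_b above 0.05 N)) or (linear speed of damper_c above 0.7 m/s and not (contact force between the fingers and damper_c above 0.05 N))).
It fails at once if the screwdriver, bottle or jar is pushed more than 40 mm from where it lay (distance of any of screwdriver, oil, tin from where it was at the start of the episode above 0.04 m).
It also fails if it takes over 72 s, if anything falls off the work surface, if the arm or the gripper's body presses on something with over 40 N, if the wrist force passes 120 N, or if a joint passes its speed limit or range.

## Working session

There is one attempt and no reset: what is moved stays moved. The work goes in short steps, Python scripts to look and compute and a shell command to move; the robot and the scene stay as the last step left them, time stands still between calls to the robot, and variables do not carry over. Pictures are saved under pics/ and viewed, at most 10 in all, crops included, and the job is handed in when it is done.

```bash
mkdir -p pics && python3 - <<'E'
from workcell import r
import cv2,numpy as np
for n in("scene","top"):
    p,d=r.capture(n); cv2.imwrite(f"pics/{n}0.png",p); np.save(f"{n}d.npy",d)
    m=r.camera_model(n); R=np.array(m["R"]);print(n,np.round(m["mtx"],1).tolist(),np.round(R,3).tolist(),np.round(-R.T@m["t"],3))
s=r.sense();print(s["ee_pos"],s["eef_rot"],s["t"])
E
```

```text
scene [[460.4, 0.0, 283.4], [0.0, 460.4, 201.4], [0.0, 0.0, 1.0]] [[0.821, 0.571, 0.012], [0.376, -0.524, -0.764], [-0.43, 0.632, -0.645]] [ 1.193 -0.798  1.037]
top [[533.3, 0.0, 274.7], [0.0, 533.3, 201.6], [0.0, 0.0, 1.0]] [[0.059, -0.998, 0.001], [-0.976, -0.058, -0.21], [0.21, 0.012, -0.978]] [0.32  0.044 1.434]
[ 0.20234889 -0.64335181  0.19263365] [ 9.88413690e-01  1.51781833e-01 -1.84371882e-04 -7.86969273e-04] 0.1
```

View pics/scene0.png

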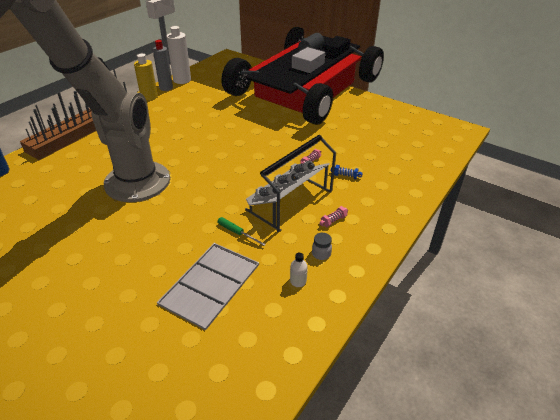

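View pics/top0.png

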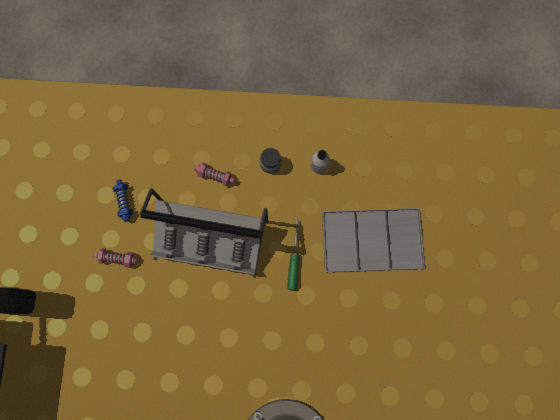

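The scene view shows the grey dampers on the rack at about (265,188), (285,180) and (307,170), with the tray near (209,285). In the top view the grey dampers are at (170,240), (203,245) and (238,252), the tray is at (374,240), and the light bar runs from (143,215) to (265,233).

Possible look-alikes in the top view are pink at (215,175), pink at (116,258) and blue at (123,200). I choose the three grey ones on the rack. Next is a close crop and the measurements.

```bash
cat > h.py <<'E'
import numpy as np,cv2
from workcell import r
def world(n,d):
    m=r.camera_model(n);K=np.array(m["mtx"]);R=np.array(m["R"]);t=np.array(m["t"])
    v,u=np.mgrid[:420,:560]
    c=np.stack([(u-K[0,2])/K[0,0]*d,(v-K[1,2])/K[1,1]*d,d],-1)
    return (c-t)@R
def ray(n,uv,z):
    m=r.camera_model(n);K=np.array(m["mtx"]);R=np.array(m["R"]);t=np.array(m["t"])
    o=-R.T@t;w=np.array([(uv[0]-K[0,2])/K[0,0],(uv[1]-K[1,2])/K[1,1],1])@R
    return o+w*(z-o[2])/w[2]
E
python3 - <<'E'
from h import *
p=cv2.imread("pics/top0.png");d=np.load("topd.npy")
W=world("top",d);hsv=cv2.cvtColor(p,cv2.COLOR_BGR2HSV)
cv2.imwrite("pics/crop.png",cv2.resize(p[170:300,110:310],None,fx=4,fy=4,interpolation=cv2.INTER_CUBIC))
g=((hsv[...,1]<90)).astype(np.uint8);g[:200]=0;g[285:]=0
t=g.copy();t[:,:315]=0;t[:,435:]=0
t=cv2.morphologyEx(t,cv2.MORPH_CLOSE,np.ones((5,5)))
c=max(cv2.findContours(t,0,2)[0],key=cv2.contourArea)
P=np.array([ray("top",q,0.008)[:2] for q in c[:,0].astype(float)],np.float32)
rc=cv2.minAreaRect(P);print("tray",rc)
# rack
k=g.copy();k[:,:140]=0;k[:,275:]=0
m=(k>0)&(d>0)&(W[...,2]>0.02)&(W[...,2]<0.165)
X=W[m]
best=None;rng=np.random.default_rng(0)
for _ in range(800):
    a,b,c_=X[rng.choice(len(X),3)];n=np.cross(b-a,c_-a);l=np.linalg.norm(n)
    if l<1e-6: continue
    n=n/l*np.sign(n[2])
    if abs(n[2]-np.cos(np.radians(35)))>.05: continue
    q=(abs((X-a)@n)<.003).sum()
    if best is None or q>best[0]: best=(q,n,a)
q,n,a=best
I=X[abs((X-a)@n)<.004];cen=I.mean(0);n=np.linalg.svd(I-cen)[2][2];n*=np.sign(n[2])
print("plane",len(X),len(I),n,np.degrees(np.arccos(n[2])),cen)
yaw=np.arctan2(-n[1],-n[0]);print("yaw",yaw)
yax=np.array([-np.sin(yaw),np.cos(yaw),0]);xa=np.array([np.cos(yaw),np.sin(yaw),0])
# z=0.07 crossing along plane
s=I@yax;print("plate y range",np.percentile(s,[.5,99.5]), "x",np.percentile(I@xa,[.5,99.5]),np.percentile(I[:,2],[.5,99.5]))
H=X[((X-cen)@n>.022)&((X-cen)@n<.04)]
ks=cv2.kmeans((H@yax).astype(np.float32)[:,None],3,None,(3,50,1e-5),5,0)
for i in range(3):
    h=H[ks[1][:,0]==i];print(i,len(h),ks[2][i],np.median(h@yax),np.percentile(h@yax,[2,98]),h.mean(0),np.percentile((h-cen)@n,[50,95,99]))
E
```

```text
tray ((0.5376378893852234, -0.2082652598619461), (0.16647088527679443, 0.2678288221359253), 5.334267616271973)
plane 5087 2979 [-0.56628162  0.0665442   0.82152115] 34.76264234132203 [0.51608718 0.23020938 0.07816029]
yaw -0.11697433920290498
plate y range [0.15401959 0.42702156] x [0.42107993 0.54404095] [0.03223381 0.12042679]
0 382 [0.19967256] 0.19993289498860706 [0.17301373 0.21824358] [0.47272937 0.14549558 0.09145235] [0.02952074 0.03694407 0.03882424]
1 380 [0.29180747] 0.29204104460035774 [0.26651702 0.31073307] [0.48272796 0.23708964 0.09056798] [0.02924801 0.0370319  0.03903521]
2 375 [0.37781286] 0.3775412009808632 [0.35013724 0.40374068] [0.49174564 0.32262687 0.0899323 ] [0.02910777 0.0371113  0.03927506]
```

View pics/crop.png

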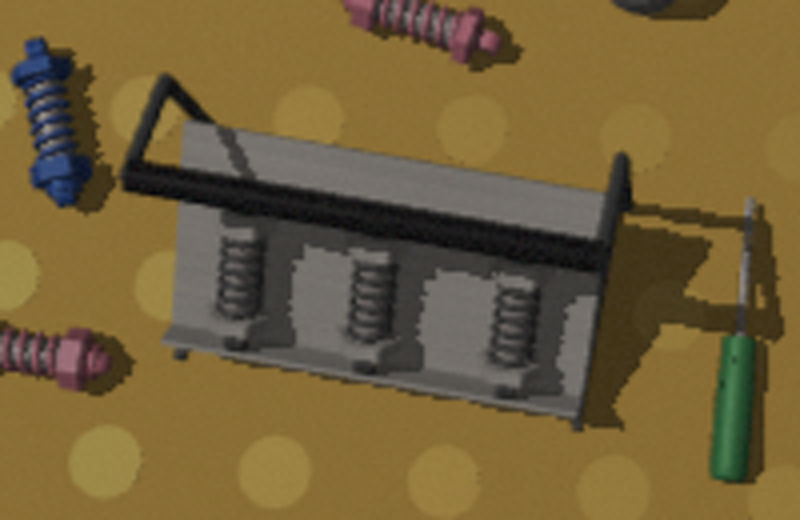

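The crop confirms three grey dampers on the rack, at crop (240,275), (372,300) and (515,325). The blue and pink ones lie off the rack. Now I'll set up the frames and work out the first goal.

```bash
cat >> h.py <<'E'
from scipy.spatial.transform import Rotation as Ro
yaw=-0.117;th=np.radians(35)
c,s=np.cos(yaw),np.sin(yaw)
xa=np.array([c,s,0]);ya=np.array([-s,c,0]);za=np.array([0,0,1.])
n=-np.sin(th)*xa+np.cos(th)*za;up=np.cos(th)*xa+np.sin(th)*za
cen=np.array([0.51608718,0.23020938,0.07816029])
xr=cen@xa-(cen[2]-.07)/np.tan(th)   # rack x of plate height 70mm
O=lambda yy:xr*xa+yy*ya+.07*za      # mid-slope point on plate at lateral yy
Rg=np.stack([up,-ya,-n],1)          # grasp orientation
ty=0.093;tc=np.array([.5376,-.2083,0])
tx=np.array([np.cos(ty),np.sin(ty),0]);tyv=np.array([-np.sin(ty),np.cos(ty),0])
Rt=np.stack([tx,-tyv,-za],1)
lane=lambda i:tc+(i-1)*.085*tyv+.003*za
def to(pos,R):
    st=r.sense();Q=Ro.from_quat(st["eef_rot"]).as_matrix()
    dp=Q.T@(np.array(pos)-st["ee_pos"])*1e3;rv=Ro.from_matrix(Q.T@R).as_rotvec()
    print("d",np.round(dp,1),"a",np.round(rv,3),"| t",round(st["t"],2),"pos",np.round(st["ee_pos"],4),"F",np.round(st["force"],1),"op",round(st["opening"],4))
E
python3 - <<'E'
from h import *
p=cv2.imread("pics/top0.png");d=np.load("topd.npy");W=world("top",d)
m=np.zeros(d.shape,bool);m[200:285,140:275]=1
X=W[m&(d>0)&(W[...,2]<.16)&(W[...,2]>.02)];h=(X-O(0))@n;yy=X@ya;sl=(X-O(0))@up
I=abs(h)<.004
print("plate slope range",np.percentile(sl[I],[.5,99.5]))
for y0 in(.2,.292,.377):
    k=(h>.028)&(h<.045)&(abs(yy-y0)<.03)&(sl<.02);e=(h>.004)&(h<.05)&(abs(yy-y0)<.006)
    print("y",np.median(yy[k]),np.percentile(yy[k],[5,95]),"slope low end",np.percentile(sl[e],[1,5]))
    for a in range(-100,20,8):
        q=(abs(yy-y0)<.006)&(abs(sl*1e3-a)<4); print((a,round(1e3*np.percentile(h[q],80)) if q.any() else None),end=" ")
    print()
# light bar
hsv=cv2.cvtColor(p,cv2.COLOR_BGR2HSV)
b=m&(d>0)&(W[...,2]>.185)&(W[...,2]<.215);B=W[b];print("bar",len(B),np.median(B@xa)-xr,np.percentile(B@ya,[1,50,99]))
to(O(.2)+n*.15-up*.024,Rg);to([.48,-.25,.33],Rg)
E
```

```text
plate slope range [-0.06372128  0.08538924]
y 0.20021810381219496 [0.18823688 0.21165644] slope low end [-0.06632838 -0.06140921]
(-100, None) (-92, None) (-84, None) (-76, None) (-68, 20) (-60, 24) (-52, 28) (-44, 37) (-36, 37) (-28, 33) (-20, 33) (-12, 33) (-4, 30) (4, 32) (12, 33) 
y 0.29294476215645493 [0.28199728 0.30343457] slope low end [-0.06343781 -0.06020272]
(-100, None) (-92, None) (-84, None) (-76, None) (-68, None) (-60, 25) (-52, 27) (-44, 36) (-36, 37) (-28, 35) (-20, 33) (-12, 32) (-4, 32) (4, 33) (12, 30) 
y 0.3782529244454287 [0.36655717 0.38804488] slope low end [-0.06432336 -0.06039988]
(-100, None) (-92, None) (-84, None) (-76, None) (-68, 19) (-60, 27) (-52, 28) (-44, 35) (-36, 38) (-28, 31) (-20, 33) (-12, 32) (-4, 32) (4, 33) (12, 32) 
bar 1109 0.017282551628035214 [0.1454928  0.28719554 0.43407804]
d [ 417.9 -706.1   14.6] a [-0.13   0.602  0.408] | t 0.1 pos [ 0.2023 -0.6434  0.1926] F [ 0.3 -0.6 -0.1] op 0.0853
d [ 382.9 -292.1 -136.9] a [-0.13   0.602  0.408] | t 0.1 pos [ 0.2023 -0.6434  0.1926] F [ 0.3 -0.6 -0.1] op 0.0853
```

```bash
python3 -m inch '[{"dx":44,"dy":-30,"dz":-25},{"dx":88,"dy":-60,"dz":-50},{"dx":132,"dy":-90,"dz":-75},{"dx":176,"dy":-120,"dz":-100},{"dx":220,"dy":-150,"dz":-120}]' 60 && python3 - <<'E'
from h import *
d=np.load("topd.npy");W=world("top",d)
for u,v in((60,130),(300,350),(450,200),(280,120)):print(W[v-4:v+5,u-4:u+5].reshape(-1,3).mean(0))
to(O(.2)+n*.15-up*.004,Rg);to([.46,-.1,.33],Rg)
E
```

```text
invalid input
```

```bash
python3 -m inch '[{"ax":0,"ay":0,"az":0,"dx":44,"dy":-30,"dz":-25,"grip":1},{"ax":0,"ay":0,"az":0,"dx":88,"dy":-60,"dz":-50,"grip":1},{"ax":0,"ay":0,"az":0,"dx":132,"dy":-90,"dz":-75,"grip":1},{"ax":0,"ay":0,"az":0,"dx":176,"dy":-120,"dz":-100,"grip":1},{"ax":0,"ay":0,"az":0,"dx":220,"dy":-150,"dz":-120,"grip":1}]' 60 && python3 - <<'E'
from h import *
d=np.load("topd.npy");W=world("top",d)
for u,v in((60,130),(300,350),(450,200),(280,120)):print(W[v-4:v+5,u-4:u+5].reshape(-1,3).mean(0))
to(O(.2)+n*.15-up*.004,Rg);to([.46,-.1,.33],Rg)
E
```

```text
t: 0.72
ee_pos: [0.3683, -0.4333, 0.3143]
eef_rot: [0.988, 0.152, 0.0, 0.0]
force: [0.4, -0.2, -0.2]
opening: 0.0854
gripper_force: 0.0
[ 0.79926411  0.68153518 -0.00141913]
[ 0.23927124 -0.02621729  0.01737118]
[ 0.65646049 -0.41395375  0.01791091]
[ 8.65733987e-01  6.06548389e-02 -3.59956317e-04]
d [ 211.6 -548.8  123.6] a [-0.129  0.602  0.409] | t 0.72 pos [ 0.3683 -0.4333  0.3143] F [ 0.4 -0.2 -0.2] op 0.0854
d [ 187.5 -290.4  -15.8] a [-0.129  0.602  0.409] | t 0.72 pos [ 0.3683 -0.4333  0.3143] F [ 0.4 -0.2 -0.2] op 0.0854
```

```bash
python3 -m inch '[{"ax":-0.026,"ay":0.12,"az":0.082,"dx":30,"dy":-48,"dz":-3,"grip":1},{"ax":-0.052,"ay":0.24,"az":0.164,"dx":60,"dy":-96,"dz":-5,"grip":1},{"ax":-0.078,"ay":0.36,"az":0.246,"dx":90,"dy":-144,"dz":-8,"grip":1},{"ax":-0.104,"ay":0.48,"az":0.328,"dx":120,"dy":-192,"dz":-10,"grip":1},{"ax":-0.129,"ay":0.602,"az":0.409,"dx":150,"dy":-240,"dz":-12,"grip":1}]' && python3 - <<'E'
from h import *
to(O(.2)+n*.15-up*.004,Rg)
E
```

```text
t: 1.35
ee_pos: [0.4386, -0.1594, 0.3258]
eef_rot: [0.951, -0.058, 0.302, 0.018]
force: [0.9, 1.6, 0.3]
opening: 0.0855
gripper_force: 0.0
d [-135.9 -306.7   69.9] a [ 0.001 -0.005 -0.004] | t 1.35 pos [ 0.4386 -0.1594  0.3258] F [0.9 1.6 0.3] op 0.0855
```

```bash
python3 -m inch '[{"ax":0,"ay":0,"az":0,"dx":-25,"dy":-50,"dz":8,"grip":1},{"ax":0,"ay":0,"az":0,"dx":-52,"dy":-100,"dz":20,"grip":1},{"ax":0,"ay":0,"az":0,"dx":-80,"dy":-150,"dz":35,"grip":1},{"ax":0,"ay":0,"az":0,"dx":-108,"dy":-203,"dz":50,"grip":1},{"ax":0,"ay":-0.005,"az":-0.004,"dx":-125,"dy":-255,"dz":60,"grip":1}]' && python3 - <<'E'
from h import *
to(O(.2)+n*.08-up*.004,Rg)
E
```

```text
t: 1.98
ee_pos: [0.42, 0.0797, 0.2252]
eef_rot: [0.954, -0.054, 0.293, 0.02]
force: [0.4, -0.6, 0.8]
opening: 0.0853
gripper_force: 0.0
d [-37.3 -72.3  85.4] a [0.003 0.014 0.005] | t 1.98 pos [0.42   0.0797 0.2252] F [ 0.4 -0.6  0.8] op 0.0853
```

```bash
python3 -m inch '[{"ax":0.003,"ay":0.014,"az":0.005,"dx":-20,"dy":-36,"dz":15,"grip":1},{"ax":0.003,"ay":0.014,"az":0.005,"dx":-37,"dy":-72,"dz":25,"grip":1},{"ax":0.003,"ay":0.014,"az":0.005,"dx":-37,"dy":-72,"dz":55,"grip":1},{"ax":0.003,"ay":0.014,"az":0.005,"dx":-37,"dy":-72,"dz":85,"grip":1},{"ax":0.003,"ay":0.014,"az":0.005,"dx":-37,"dy":-72,"dz":85,"grip":1}]' && python3 - <<'E'
from h import *
to(O(.2)+n*.003-up*.004,Rg)
for k in("scene","top"):
    p,_=r.capture(k); cv2.imwrite(f"pics/{k}1.png",p)
a=cv2.imread("pics/scene1.png")[130:240,220:360];b=cv2.imread("pics/top1.png")[190:290,130:290]
cv2.imwrite("pics/pre1.png",np.vstack([cv2.resize(a,(400,300)),cv2.resize(b,(400,250))]))
E
```

```text
t: 2.6
ee_pos: [0.4293, 0.1303, 0.1758]
eef_rot: [0.956, -0.054, 0.289, 0.01]
force: [-0.0, 0.6, 0.2]
opening: 0.0856
gripper_force: 0.0
d [-10.4 -18.8 120.2] a [-0.013  0.023 -0.001] | t 2.6 pos [0.4293 0.1303 0.1758] F [-0.   0.6  0.2] op 0.0856
```

View pics/pre1.png

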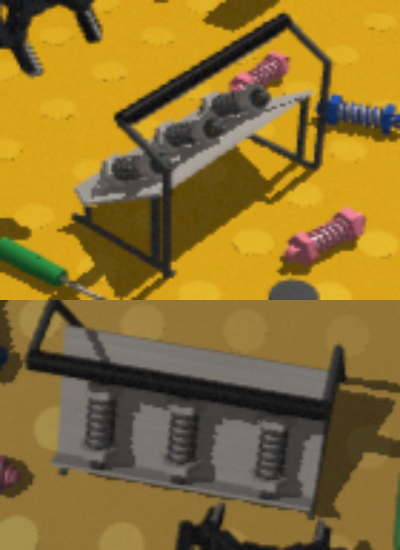

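The top crop shows the gripper at about crop (252,530), below the right damper at (272,450). The scene crop shows three dampers, with nothing disturbed. I'll check that the projected TCP agrees with the picture.

```bash
cat >> h.py <<'E'
def proj(k,P):
    m=r.camera_model(k);c=np.array(m["mtx"])@(np.array(m["R"])@P+m["t"]);return c[:2]/c[2]
E
python3 - <<'E'
from h import *
s=r.sense();Q=Ro.from_quat(s["eef_rot"]).as_matrix();e=s["ee_pos"];print(s["joints"],s["ee_pos"])
b=cv2.imread("pics/top1.png");f=4
x0,y0=150,200;b=cv2.resize(b[200:345,150:350],None,fx=f,fy=f,interpolation=cv2.INTER_CUBIC)
def mk(P,c):
    q=(proj("top",P)-[x0,y0]+.5)*f;cv2.circle(b,tuple(int(v) for v in q),4,c,-1)
mk(e,(0,0,255));mk(e+Q[:,1]*.0425-Q[:,2]*.013,(255,0,0));mk(e-Q[:,1]*.0425-Q[:,2]*.013,(255,0,0))
for y in(.2,.2925,.378):
    for a in(-.064,-.004,.056):mk(O(y)+up*a+n*.018,(0,255,0))
cv2.imwrite("pics/ov.png",b)
E
```

```text
[ 0.79406516 -0.15110721 -1.40955508  2.43520639  0.71435148  0.3645412
 -2.95901868] [0.42922559 0.13138906 0.17641711]
```

View pics/ov.png

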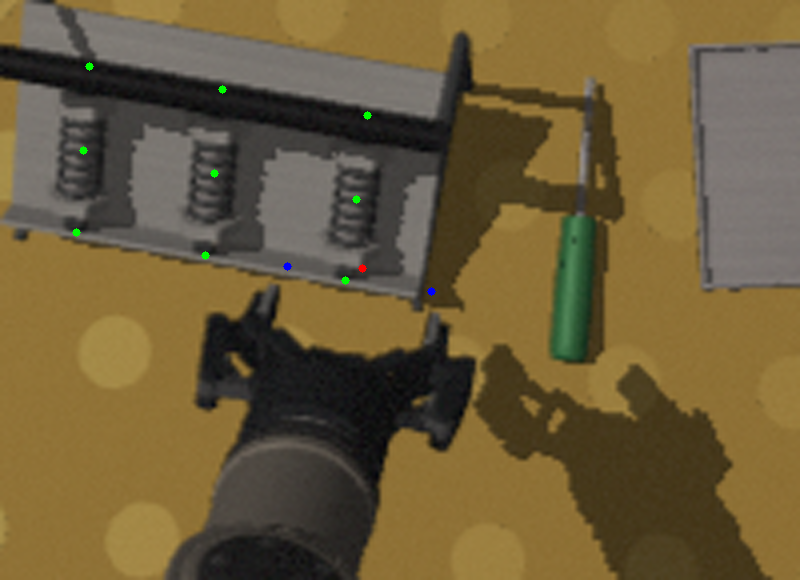

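The overlay shows the damper marks sitting on the dampers: (356,199), (214,173) and (83,150). The arm is not close enough because joints 3, 4 and 7 are at their limits. A half turn of the tool suits this side better, so I back out, level the tool and turn it about z the other way.

```bash
cat >> h.py <<'E'
def down(y): 
    a=np.array([np.cos(y),np.sin(y),0]);return np.stack([a,np.cross(-za,a),-za],1)
E
python3 -m inch '[{"ax":0,"ay":0,"az":0,"dx":25,"dy":20,"dz":-20,"grip":1},{"ax":0,"ay":0,"az":0,"dx":55,"dy":50,"dz":-40,"grip":1},{"ax":0,"ay":0,"az":0,"dx":85,"dy":90,"dz":-60,"grip":1},{"ax":0,"ay":-0.15,"az":0,"dx":115,"dy":130,"dz":-80,"grip":1},{"ax":0,"ay":-0.3,"az":0,"dx":135,"dy":170,"dz":-90,"grip":1}]' && python3 - <<'E'
from h import *
print(np.round(r.sense()["joints"],2))
for y in(0,.5,1,1.5):to([.5,-.05,.35],down(y))
E
```

```text
t: 3.32
ee_pos: [0.471, -0.0374, 0.3244]
eef_rot: [0.988, -0.051, 0.145, 0.0]
force: [2.4, 1.4, 0.5]
opening: 0.0853
gripper_force: 0.0
[ 0.15 -0.15 -0.2   2.04  0.    0.96 -1.73]
d [ 36.2   9.2 -16.1] a [ 0.001 -0.291 -0.103] | t 3.33 pos [ 0.471  -0.0374  0.3244] F [2.4 1.4 0.5] op 0.0853
d [ 36.2   9.2 -16.1] a [ 0.074 -0.286 -0.6  ] | t 3.33 pos [ 0.471  -0.0374  0.3244] F [2.4 1.4 0.5] op 0.0853
d [ 36.2   9.2 -16.1] a [ 0.147 -0.268 -1.096] | t 3.33 pos [ 0.471  -0.0374  0.3244] F [2.4 1.4 0.5] op 0.0853
d [ 36.2   9.2 -16.1] a [ 0.221 -0.237 -1.592] | t 3.33 pos [ 0.471  -0.0374  0.3244] F [2.4 1.4 0.5] op 0.0853
```

```bash
python3 -m inch '[{"ax":0.02,"ay":-0.06,"az":-0.17,"dx":36,"dy":9,"dz":-16,"grip":1},{"ax":0.05,"ay":-0.12,"az":-0.34,"dx":36,"dy":9,"dz":-16,"grip":1},{"ax":0.07,"ay":-0.17,"az":-0.51,"dx":36,"dy":9,"dz":-16,"grip":1},{"ax":0.09,"ay":-0.22,"az":-0.68,"dx":36,"dy":9,"dz":-16,"grip":1},{"ax":0.11,"ay":-0.28,"az":-0.84,"dx":36,"dy":9,"dz":-16,"grip":1}]' && python3 -m inch '[{"ax":0,"ay":0,"az":-0.18,"dx":0,"dy":0,"dz":0,"grip":1},{"ax":0,"ay":0,"az":-0.36,"dx":0,"dy":0,"dz":0,"grip":1},{"ax":0,"ay":0,"az":-0.54,"dx":0,"dy":0,"dz":0,"grip":1},{"ax":0,"ay":0,"az":-0.72,"dx":0,"dy":0,"dz":0,"grip":1},{"ax":0,"ay":0,"az":-0.9,"dx":0,"dy":0,"dz":0,"grip":1}]' && python3 -m inch '[{"ax":0,"ay":0,"az":-0.18,"dx":0,"dy":0,"dz":0,"grip":1},{"ax":0,"ay":0,"az":-0.36,"dx":0,"dy":0,"dz":0,"grip":1},{"ax":0,"ay":0,"az":-0.54,"dx":0,"dy":0,"dz":0,"grip":1},{"ax":0,"ay":0,"az":-0.72,"dx":0,"dy":0,"dz":0,"grip":1},{"ax":0,"ay":0,"az":-0.9,"dx":0,"dy":0,"dz":0,"grip":1}]' && sed -i 's/^Rg=.*/Rg=np.stack([-up,ya,-n],1)/; s/^Rt=.*/Rt=np.stack([-tx,tyv,-za],1)/' h.py && python3 - <<'E'
from h import *
print(np.round(r.sense()["joints"],2))
to(O(.2)+n*.09-up*.004,Rg)
to(O(.2925)+n*.09-up*.004,Rg)
to(O(.2)+n*.18+up*.05,Rg)
E
```

```text
t: 3.95
ee_pos: [0.5003, -0.051, 0.348]
eef_rot: [0.932, 0.362, -0.001, 0.001]
force: [0.4, 0.4, 0.5]
opening: 0.0851
gripper_force: 0.0
t: 4.58
ee_pos: [0.5004, -0.0506, 0.3479]
eef_rot: [0.681, 0.732, -0.0, 0.001]
force: [-0.7, 0.3, -0.5]
opening: 0.0852
gripper_force: 0.0
t: 5.2
ee_pos: [0.5003, -0.0506, 0.3479]
eef_rot: [0.295, 0.955, -0.001, 0.001]
force: [0.1, 0.8, -0.2]
opening: 0.0853
gripper_force: 0.0
[ 0.2   0.09 -0.24  1.73  0.02  1.33  0.93]
d [163.5 131.3 206.1] a [-0.148 -0.598 -0.467] | t 5.2 pos [ 0.5003 -0.0506  0.3479] F [ 0.1  0.8 -0.2] op 0.0853
d [206.4 213.2 206. ] a [-0.148 -0.598 -0.467] | t 5.2 pos [ 0.5003 -0.0506  0.3479] F [ 0.1  0.8 -0.2] op 0.0853
d [169.8 127.8 101.4] a [-0.148 -0.598 -0.467] | t 5.2 pos [ 0.5003 -0.0506  0.3479] F [ 0.1  0.8 -0.2] op 0.0853
```

```bash
python3 -m inch '[{"ax":-0.03,"ay":-0.12,"az":-0.094,"dx":30,"dy":20,"dz":14,"grip":1},{"ax":-0.06,"ay":-0.24,"az":-0.187,"dx":62,"dy":45,"dz":30,"grip":1},{"ax":-0.09,"ay":-0.36,"az":-0.28,"dx":95,"dy":70,"dz":48,"grip":1},{"ax":-0.12,"ay":-0.48,"az":-0.374,"dx":130,"dy":98,"dz":70,"grip":1},{"ax":-0.148,"ay":-0.598,"az":-0.467,"dx":165,"dy":128,"dz":100,"grip":1}]' && python3 - <<'E'
from h import *
print(np.round(r.sense()["joints"],2))
to(O(.2)+n*.09-up*.004,Rg)
E
```

```text
t: 5.82
ee_pos: [0.4393, 0.1403, 0.2522]
eef_rot: [0.067, 0.953, -0.021, 0.294]
force: [2.2, 0.0, -0.0]
opening: 0.0855
gripper_force: 0.0
[ 0.05 -0.19 -0.75  2.33  0.55  0.62  0.32]
d [63.1  9.4 91. ] a [-0.013 -0.013 -0.018] | t 5.83 pos [0.4393 0.1403 0.2522] F [ 2.2  0.  -0. ] op 0.0855
```

```bash
python3 -m inch '[{"ax":-0.013,"ay":-0.013,"az":-0.018,"dx":16,"dy":9,"dz":25,"grip":1},{"ax":-0.013,"ay":-0.013,"az":-0.018,"dx":36,"dy":9,"dz":52,"grip":1},{"ax":-0.013,"ay":-0.013,"az":-0.018,"dx":55,"dy":9,"dz":80,"grip":1},{"ax":-0.013,"ay":-0.013,"az":-0.018,"dx":63,"dy":9,"dz":91,"grip":1},{"ax":-0.013,"ay":-0.013,"az":-0.018,"dx":63,"dy":9,"dz":91,"grip":1}]' && python3 - <<'E'
from h import *
print(np.round(r.sense()["joints"],2))
to(O(.2)+n*.003-up*.004,Rg)
s=r.sense();Q=Ro.from_quat(s["eef_rot"]).as_matrix();e=s["ee_pos"]
p,d=r.capture("top");f=4;cv2.imwrite("pics/top3.png",p)
W=world("top",d);T=(W-e)@Q*1e3;k=(d>0)&(abs(T[...,2])<60)&(T[...,2]<0)&(abs(T[...,0])<25)&(abs(T[...,1])<70);A=T[k]
for sg in(1,-1):
    a=A[A[:,1]*sg>0];print(sg,len(a),np.percentile(a[:,2],[80,95,99]),np.median(a,0))
x0,y0=150,200;b=cv2.resize(p[200:345,150:350],None,fx=f,fy=f,interpolation=cv2.INTER_CUBIC)
def mk(P,c):
    q=(proj("top",P)-[x0,y0]+.5)*f;cv2.circle(b,tuple(int(v) for v in q),4,c,-1)
mk(e,(0,0,255));mk(e+Q[:,1]*.0425-Q[:,2]*.013,(255,0,0));mk(e-Q[:,1]*.0425-Q[:,2]*.013,(255,0,0))
cv2.imwrite("pics/ov3.png",b)
E
```

```text
t: 6.45
ee_pos: [0.4431, 0.1427, 0.1392]
eef_rot: [0.065, 0.954, -0.021, 0.292]
force: [-0.6, 0.4, -0.3]
opening: 0.0855
gripper_force: 0.0
[ 0.51  0.27 -1.41  2.44  1.3   0.78 -0.45]
d [ 1.   7.7 82.6] a [-0.014 -0.016 -0.014] | t 6.45 pos [0.4431 0.1427 0.1392] F [-0.6  0.4 -0.3] op 0.0855
1 7 [-52.62725936 -50.82050187 -50.3422243 ] [ -6.67180238  41.77558402 -56.2881616 ]
-1 6 [-55.89566373 -52.20902423 -51.22592036] [ -9.78235355 -47.73942462 -58.07164098]
```

View pics/ov3.png

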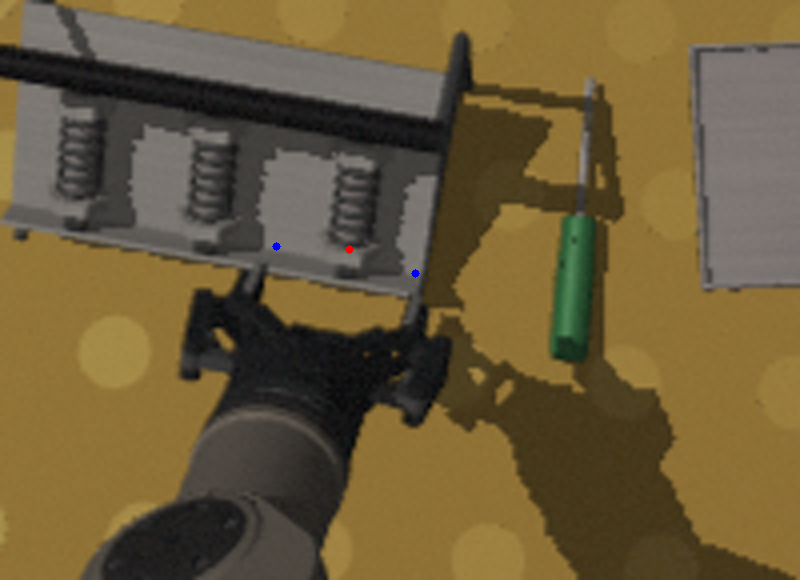

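The overlay shows the open fingertips at about (262,268) and (420,300), straddling the right damper at (352,205). They appear short of the predicted blue marks, so I'll check depth there.

```bash
python3 - <<'E'
from h import *
s=r.sense();Q=Ro.from_quat(s["eef_rot"]).as_matrix();e=s["ee_pos"]
p,d=r.capture("top");T=(world("top",d)-e)@Q*1e3
p2,d2=r.capture("scene");T2=(world("scene",d2)-e)@Q*1e3
for v in range(264,284,2):print(v,[tuple(int(q) for q in T[v,u]) if d[v,u]>0 else 0 for u in(212,214,216)],[tuple(int(q) for q in T[v,u]) if d[v,u]>0 else 0 for u in(253,255,257)])
k=(d2>0)&(abs(T2[...,0])<20)&(abs(T2[...,1])<60)&(T2[...,2]<5)&(T2[...,2]>-80)
A=T2[k];print(len(A),np.percentile(A[:,2],[50,90,99]) if len(A) else"")
print(np.round(proj("scene",e)),s["joints"])
cv2.imwrite("pics/s4.png",cv2.resize(p2[120:250,190:350],None,fx=4,fy=4))
E
```

```text
264 [(58, 67, 71), (59, 62, 74), (60, 57, 77)] [(42, -37, 81), (42, -42, 84), (63, -44, 123)]
266 [(-9, 46, -56), (-9, 42, -54), (58, 55, 64)] [(53, -37, 91), (50, -42, 88), (71, -45, 126)]
268 [(-11, 44, -67), (-4, 41, -55), (90, 61, 109)] [(54, -38, 83), (59, -43, 93), (72, -46, 119)]
270 [(-12, 42, -77), (1, 41, -53), (96, 60, 108)] [(57, -39, 78), (74, -43, 108), (79, -47, 119)]
272 [(-7, 41, -79), (99, 64, 102), (99, 58, 103)] [(60, -41, 72), (82, -43, 112), (84, -48, 118)]
274 [(-2, 41, -78), (104, 62, 99), (104, 57, 101)] [(-11, -50, -60), (87, -44, 111), (87, -49, 113)]
276 [(-13, 36, -106), (-16, 31, -108), (109, 56, 99)] [(-6, -51, -60), (-7, -55, -60), (94, -50, 114)]
278 [(-15, 33, -118), (-17, 29, -118), (-18, 24, -119)] [(-9, -52, -74), (-6, -57, -67), (95, -52, 106)]
280 [(-15, 32, -124), (-16, 27, -124), (-17, 23, -125)] [(-6, -53, -77), (2, -57, -60), (99, -53, 102)]
282 [(-4, 33, -115), (-14, 26, -129), (-19, 21, -136)] [(-12, -55, -96), (106, -48, 103), (104, -54, 101)]
113 [-67.0359471  -55.456261   -52.24473905]
[256. 173.] [ 0.50518677  0.26349089 -1.40828681  2.43525342  1.30149725  0.78080431
 -0.45172852]
```

View pics/s4.png

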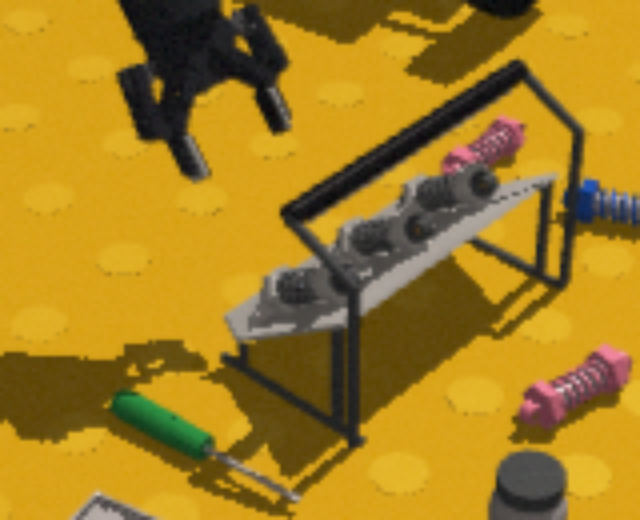

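The scene view shows the tips at about (195,175) and (280,125), still well short of the nearest damper at (300,285). By depth they are about 50 mm behind the reported TCP, where I expected 13 mm. I'll shut the gripper here to measure where the tips really are.

```bash
python3 -m inch '[{"ax":0,"ay":0,"az":0,"dx":0,"dy":0,"dz":0,"grip":0},{"ax":0,"ay":0,"az":0,"dx":0,"dy":0,"dz":0,"grip":0},{"ax":0,"ay":0,"az":0,"dx":0,"dy":0,"dz":0,"grip":0},{"ax":0,"ay":0,"az":0,"dx":0,"dy":0,"dz":0,"grip":0},{"ax":0,"ay":0,"az":0,"dx":0,"dy":0,"dz":0,"grip":0}]' && cat >> h.py <<'E'
def tips(lo=-90,hi=25):
    s=r.sense();Q=Ro.from_quat(s["eef_rot"]).as_matrix();e=s["ee_pos"]
    for k in("top","scene"):
        p,d=r.capture(k);T=(world(k,d)-e)@Q*1e3
        m=(d>0)&(abs(T[...,0])<25)&(abs(T[...,1])<60)&(T[...,2]<hi)&(T[...,2]>lo);A=T[m]
        if len(A)<5:print(k,len(A));continue
        c=np.percentile(A[:,2],97);B=A[A[:,2]>c-10];print(k,len(A),"z95-99",np.percentile(A[:,2],[95,99]),"tip med",np.median(B,0))
E
python3 - <<'E'
from h import *
tips();s=r.sense();print(s["opening"],s["ee_pos"])
E
```

```text
t: 7.22
ee_pos: [0.4429, 0.148, 0.1421]
eef_rot: [0.058, 0.953, -0.02, 0.296]
force: [0.3, -0.1, -0.0]
opening: -0.0
gripper_force: 0.0
top 163 z95-99 [-45.48175056 -41.52770584] tip med [ -8.56734426  -3.69466771 -48.59345032]
scene 174 z95-99 [-41.63615216 -38.17398179] tip med [ -8.75641021  -5.07733394 -45.10254121]
-0.0004022788348756692 [0.44289286 0.14788417 0.1419805 ]
```

```bash
python3 - <<'E'
from h import *
to(O(.2)+n*(.035-.04)-up*.004,Rg)
E
python3 -m inch '[{"ax":0,"ay":0,"az":0,"dx":0,"dy":0,"dz":0,"grip":1},{"ax":0,"ay":0,"az":0,"dx":0,"dy":0,"dz":10,"grip":1},{"ax":0,"ay":0,"az":0,"dx":0,"dy":2,"dz":25,"grip":1},{"ax":0,"ay":0,"az":0,"dx":0,"dy":3,"dz":40,"grip":1},{"ax":0,"ay":0,"az":0,"dx":0,"dy":3,"dz":50,"grip":1}]' && python3 - <<'E'
from h import *
print(np.round(r.sense()["joints"],2))
to(O(.2)+n*(.035-.04)-up*.004,Rg);tips(-95,-10)
E
```

```text
d [ 2.3  2.  93.5] a [-0.007 -0.009 -0.003] | t 7.33 pos [0.4429 0.1479 0.142 ] F [ 0.  -0.5 -0.1] op -0.0004
t: 7.95
ee_pos: [0.4715, 0.1472, 0.1001]
eef_rot: [0.058, 0.953, -0.02, 0.295]
force: [0.1, -0.4, -0.3]
opening: 0.0854
gripper_force: 0.0
[ 0.37  0.46 -1.28  2.43  1.51  0.9  -0.59]
d [ 2.  -1.  42.8] a [-0.007 -0.01  -0.003] | t 7.95 pos [0.4715 0.1472 0.1001] F [ 0.1 -0.4 -0.3] op 0.0854
top 100 z95-99 [-53.85336257 -51.01078573] tip med [ -7.08973811 -44.81629225 -57.27638473]
scene 176 z95-99 [-53.1212674  -51.37239224] tip med [ -6.36325899  41.43030756 -56.24687461]
```

```bash
python3 -m inch '[{"ax":0,"ay":0,"az":0,"dx":0,"dy":0,"dz":12,"grip":1},{"ax":0,"ay":0,"az":0,"dx":1,"dy":-1,"dz":24,"grip":1},{"ax":-0.007,"ay":-0.01,"az":-0.003,"dx":2,"dy":-1,"dz":36,"grip":1},{"ax":-0.007,"ay":-0.01,"az":-0.003,"dx":2,"dy":-1,"dz":43,"grip":1},{"ax":-0.007,"ay":-0.01,"az":-0.003,"dx":2,"dy":-1,"dz":43,"grip":1}]' && python3 - <<'E'
from h import *
print(np.round(r.sense()["joints"],2))
to(O(.2)+n*(.003-.04)-up*.004,Rg)
a,_=r.capture("top");b,_=r.capture("scene")
cv2.imwrite("pics/p5.png",np.vstack([cv2.resize(a[200:300,150:300],(600,300)),cv2.resize(b[130:240,220:360],(600,300))]))
E
```

```text
t: 8.68
ee_pos: [0.4937, 0.1433, 0.0642]
eef_rot: [0.056, 0.952, -0.018, 0.3]
force: [-0.5, 0.9, -0.5]
opening: 0.0854
gripper_force: 0.0
[ 0.31  0.58 -1.2   2.43  1.68  0.97 -0.68]
d [ 0.4  0.1 32.5] a [0. 0. 0.] | t 8.68 pos [0.4937 0.1433 0.0642] F [-0.5  0.9 -0.5] op 0.0854
```

View pics/p5.png

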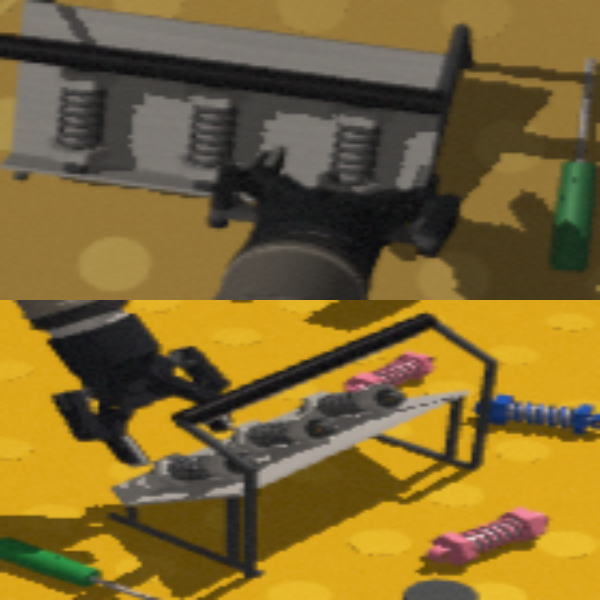

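The top crop shows the fingers straddling the right damper, with the left tip at (275,155) and the damper at (352,150). I'll check the tips in rack coordinates and then descend.

```bash
python3 -m inch '[{"ax":0,"ay":0,"az":0,"dx":0,"dy":0,"dz":6,"grip":1},{"ax":0,"ay":0,"az":0,"dx":0,"dy":0,"dz":12,"grip":1},{"ax":0,"ay":0,"az":0,"dx":0,"dy":0,"dz":12,"grip":1}]' && python3 - <<'E'
from h import *
s=r.sense();Q=Ro.from_quat(s["eef_rot"]).as_matrix();e=s["ee_pos"]
to(O(.2)+n*(.003-.04)-up*.004,Rg)
for k in("top","scene"):
    p,d=r.capture(k);W=world(k,d);T=(W-e)@Q*1e3
    hs=cv2.cvtColor(p,cv2.COLOR_BGR2HSV)[...,1]
    for sg in(1,-1):
        m=(d>0)&(abs(T[...,0])<20)&(T[...,1]*sg>32)&(T[...,1]*sg<60)&(T[...,2]<-46)&(T[...,2]>-62);A=W[m]
        if m.sum()>3:print(k,sg,m.sum(),"T",np.median(T[m],0).round(),"s %.3f y %.3f h %.3f"%(np.median((A-O(0))@up),np.median(A@ya),np.min((A-O(0))@n)))
E
```

```text
t: 9.15
ee_pos: [0.5006, 0.1423, 0.0539]
eef_rot: [0.056, 0.952, -0.018, 0.3]
force: [0.4, -0.3, -0.3]
opening: 0.0855
gripper_force: 0.0
d [ 0.1  0.2 20.1] a [-0.  0.  0.] | t 9.15 pos [0.5006 0.1423 0.0539] F [ 0.4 -0.3 -0.3] op 0.0855
top 1 10 T [ -5.  44. -58.] s 0.001 y 0.243 h 0.038
top -1 8 T [ -8. -51. -60.] s 0.004 y 0.149 h 0.041
scene 1 19 T [ -6.  44. -56.] s 0.002 y 0.244 h 0.035
scene -1 20 T [ -7. -47. -58.] s 0.003 y 0.153 h 0.033
```

```bash
python3 -m inch '[{"ax":0,"ay":0,"az":0,"dx":0,"dy":1,"dz":6,"grip":1},{"ax":0,"ay":0,"az":0,"dx":0,"dy":2,"dz":11,"grip":1},{"ax":0,"ay":0,"az":0,"dx":0,"dy":2,"dz":15,"grip":1},{"ax":0,"ay":0,"az":0,"dx":0,"dy":2,"dz":18,"grip":1},{"ax":0,"ay":0,"az":0,"dx":0,"dy":2,"dz":18,"grip":1}]' && python3 -m inch '[{"ax":0,"ay":0,"az":0,"dx":0,"dy":0,"dz":0,"grip":0.6},{"ax":0,"ay":0,"az":0,"dx":0,"dy":0,"dz":0,"grip":0.4},{"ax":0,"ay":0,"az":0,"dx":0,"dy":0,"dz":0,"grip":0.2},{"ax":0,"ay":0,"az":0,"dx":0,"dy":0,"dz":0,"grip":0},{"ax":0,"ay":0,"az":0,"dx":0,"dy":0,"dz":0,"grip":0}]' 60 && python3 - <<'E'
from h import *
to(O(.2)+n*(.003-.04)-up*.004,Rg);tips(-90,-20)
E
```

```text
t: 9.88
ee_pos: [0.5111, 0.1432, 0.0394]
eef_rot: [0.056, 0.952, -0.018, 0.3]
force: [0.0, 0.5, -0.6]
opening: 0.0853
gripper_force: 0.0
t: 10.5
ee_pos: [0.511, 0.1434, 0.04]
eef_rot: [0.055, 0.952, -0.018, 0.301]
force: [-3.1, -0.7, 4.9]
opening: 0.0283
gripper_force: 58.7
d [ 0.5 -2.1  2.8] a [0.    0.002 0.001] | t 10.5 pos [0.511  0.1434 0.04  ] F [-3.1 -0.7  4.9] op 0.0283
top 646 z95-99 [-30.61319501 -28.85651144] tip med [ -6.52035716  26.81175532 -34.03432586]
scene 247 z95-99 [-32.853946   -30.84911975] tip med [ -6.63704609 -22.88964901 -34.14424373]
```

```bash
python3 -m inch '[{"ax":0,"ay":0,"az":0,"dx":0,"dy":0,"dz":-8,"grip":0},{"ax":0,"ay":0,"az":0,"dx":0,"dy":0,"dz":-20,"grip":0},{"ax":0,"ay":0,"az":0,"dx":0,"dy":0,"dz":-35,"grip":0},{"ax":0,"ay":0,"az":0,"dx":3,"dy":0,"dz":-50,"grip":0},{"ax":0,"ay":0,"az":0,"dx":5,"dy":0,"dz":-65,"grip":0}]' && python3 -m inch '[{"ax":0,"ay":0,"az":0,"dx":0,"dy":0,"dz":-15,"grip":0},{"ax":0,"ay":0,"az":0,"dx":0,"dy":0,"dz":-30,"grip":0},{"ax":0,"ay":0,"az":0,"dx":-5,"dy":0,"dz":-45,"grip":0},{"ax":0,"ay":0,"az":0,"dx":-15,"dy":-2,"dz":-65,"grip":0},{"ax":0,"ay":0,"az":0,"dx":-30,"dy":-5,"dz":-90,"grip":0}]' && python3 - <<'E'
from h import *
print(np.round(r.sense()["joints"],2))
to([.5,-.05,.36],down(3.13));tips(-90,-20)
E
```

```text
t: 11.22
ee_pos: [0.472, 0.1492, 0.0916]
eef_rot: [0.055, 0.952, -0.019, 0.3]
force: [-35.7, 36.8, 53.5]
opening: 0.0282
gripper_force: 60.5
t: 11.85
ee_pos: [0.4435, 0.1481, 0.1812]
eef_rot: [0.055, 0.953, -0.018, 0.298]
force: [-2.0, -2.8, -2.1]
opening: 0.028
gripper_force: 60.1
[ 0.65  0.01 -1.41  2.4   1.    0.56 -0.13]
d [-166.7 -190.5 -101.4] a [-0.034  0.607 -0.101] | t 11.85 pos [0.4435 0.1481 0.1812] F [-2.  -2.8 -2.1] op 0.028
top 373 z95-99 [-48.32144287 -41.35551407] tip med [ -8.1783986  -11.52220578 -50.95950505]
scene 190 z95-99 [-44.76874763 -42.64946166] tip med [ -8.46930751 -16.29879815 -48.27722503]
```

```bash
python3 -m inch '[{"ax":-0.004,"ay":0.08,"az":-0.01,"dx":-25,"dy":-20,"dz":-20,"grip":0},{"ax":-0.01,"ay":0.2,"az":-0.03,"dx":-55,"dy":-55,"dz":-38,"grip":0},{"ax":-0.02,"ay":0.34,"az":-0.05,"dx":-90,"dy":-95,"dz":-58,"grip":0},{"ax":-0.03,"ay":0.48,"az":-0.08,"dx":-128,"dy":-140,"dz":-80,"grip":0},{"ax":-0.034,"ay":0.607,"az":-0.1,"dx":-160,"dy":-180,"dz":-98,"grip":0}]' && python3 - <<'E'
from h import *
print(np.round(r.sense()["joints"],2))
to(lane(0)+[0,0,.15],Rt);tips(-100,0)
E
```

```text
t: 12.58
ee_pos: [0.4744, 0.0233, 0.2834]
eef_rot: [0.024, 0.997, -0.021, 0.071]
force: [2.2, 0.3, -0.9]
opening: 0.028
gripper_force: 60.1
[ 0.68  0.03 -0.91  1.95  0.11  1.05  1.24]
d [ -66.2 -306.9  153.2] a [-0.048  0.14  -0.142] | t 12.57 pos [0.4744 0.0233 0.2834] F [ 2.2  0.3 -0.9] op 0.028
top 0
scene 338 z95-99 [-48.58314088 -45.50240743] tip med [-11.95667311 -26.40329806 -52.09754971]
```

```bash
python3 -m inch '[{"ax":-0.01,"ay":0.03,"az":-0.03,"dx":-12,"dy":-50,"dz":0,"grip":0},{"ax":-0.02,"ay":0.06,"az":-0.06,"dx":-25,"dy":-105,"dz":10,"grip":0},{"ax":-0.03,"ay":0.09,"az":-0.09,"dx":-40,"dy":-160,"dz":30,"grip":0},{"ax":-0.04,"ay":0.12,"az":-0.12,"dx":-55,"dy":-215,"dz":55,"grip":0},{"ax":-0.048,"ay":0.14,"az":-0.142,"dx":-66,"dy":-270,"dz":80,"grip":0}]' && python3 - <<'E'
from h import *
print(np.round(r.sense()["joints"],2))
to(lane(0)+[0,0,.05],Rt)
E
```

```text
t: 13.3
ee_pos: [0.5387, -0.2553, 0.222]
eef_rot: [-0.043, 0.999, 0.001, 0.002]
force: [1.0, 0.4, -1.4]
opening: 0.0281
gripper_force: 60.1
[ 0.87  0.4  -0.69  1.69  0.28  1.15  1.76]
d [ -2.7 -38.2 169. ] a [ 0.001  0.005 -0.006] | t 13.3 pos [ 0.5387 -0.2553  0.222 ] F [ 1.   0.4 -1.4] op 0.0281
```

```bash
python3 -m inch '[{"ax":0,"ay":0,"az":0,"dx":-1,"dy":-20,"dz":40,"grip":0},{"ax":0,"ay":0.005,"az":-0.006,"dx":-3,"dy":-38,"dz":80,"grip":0},{"ax":0,"ay":0.005,"az":-0.006,"dx":-3,"dy":-38,"dz":120,"grip":0},{"ax":0,"ay":0.005,"az":-0.006,"dx":-3,"dy":-38,"dz":150,"grip":0},{"ax":0,"ay":0.005,"az":-0.006,"dx":-3,"dy":-38,"dz":150,"grip":0}]' && python3 - <<'E'
from h import *
print(np.round(r.sense()["joints"],2))
to(lane(0)+[0,0,-.03],Rt)
s=r.sense();e=s["ee_pos"]
for k in("top","scene"):
    p,d=r.capture(k);cv2.imwrite(f"pics/{k}6.png",p);W=world(k,d)
    L=W-lane(0);lx=L@tx;ly=L@tyv
    m=(d>0)&(abs(lx)<.1)&(abs(ly)<.045)&(W[...,2]>e[2]+.025)&(W[...,2]<e[2]+.075)
    x,y,z=lx[m],ly[m],W[...,2][m]
    print(k,m.sum(),"lx",np.percentile(x,[2,50,98]).round(3),"ly",np.percentile(y,[2,50,98]).round(3),"z",np.percentile(z,[2,98]).round(3))
    for a in(-.055,-.04,-.03,.03,.04,.055):
        q=abs(x-a)<.006
        if q.sum()>2:print(a,"ly",np.percentile(y[q],[5,95]).round(3),"z",np.percentile(z[q],[5,95]).round(3))
a=cv2.imread("pics/top6.png")[190:300,300:460];b=cv2.imread("pics/scene6.png")[190:330,140:300]
cv2.imwrite("pics/p6.png",np.vstack([cv2.resize(a,(420,289)),cv2.resize(b,(350,306))[:, :].copy() if 0 else cv2.resize(b,(420,306))]))
E
```

```text
t: 13.92
ee_pos: [0.5443, -0.2892, 0.071]
eef_rot: [-0.047, 0.999, 0.002, -0.001]
force: [-0.2, -1.0, -1.5]
opening: 0.0282
gripper_force: 60.1
[ 0.84  0.6  -0.61  1.77  0.41  0.91  1.71]
d [-1.1 -4.2 98. ] a [ 0.004 -0.002  0.   ] | t 13.93 pos [ 0.5443 -0.2892  0.071 ] F [-0.2 -1.  -1.5] op 0.0282
top 316 lx [-0.057 -0.023  0.058] ly [-0.012  0.008  0.023] z [0.116 0.144]
-0.055 ly [-0.002  0.009] z [0.12  0.136]
-0.04 ly [-0.013  0.02 ] z [0.119 0.143]
-0.03 ly [-0.009  0.021] z [0.128 0.143]
0.03 ly [0.01  0.022] z [0.118 0.142]
0.04 ly [0.005 0.022] z [0.124 0.144]
0.055 ly [-0.004  0.013] z [0.125 0.135]
scene 371 lx [-0.005  0.024  0.062] ly [-0.024 -0.002  0.024] z [0.116 0.145]
0.03 ly [-0.013  0.012] z [0.128 0.144]
0.04 ly [-0.015  0.01 ] z [0.128 0.144]
0.055 ly [-0.008  0.01 ] z [0.123 0.139]
```

View pics/p6.png

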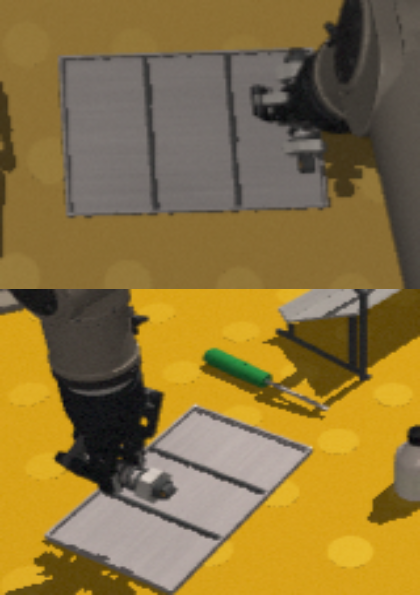

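The crops show the damper held level over lane 0: top crop (300,150), scene crop (150,483). It is about on centre, so I lower it.

```bash
python3 -m inch '[{"ax":0,"ay":0,"az":0,"dx":-1,"dy":-4,"dz":30,"grip":0},{"ax":0,"ay":0,"az":0,"dx":-1,"dy":-4,"dz":60,"grip":0},{"ax":0,"ay":0,"az":0,"dx":-1,"dy":-4,"dz":85,"grip":0},{"ax":0,"ay":0,"az":0,"dx":-1,"dy":-4,"dz":95,"grip":0},{"ax":0,"ay":0,"az":0,"dx":-1,"dy":-4,"dz":95,"grip":0}]' && python3 -m inch '[{"ax":0,"ay":0,"az":0,"dx":0,"dy":0,"dz":2,"grip":0},{"ax":0,"ay":0,"az":0,"dx":0,"dy":0,"dz":4,"grip":0},{"ax":0,"ay":0,"az":0,"dx":0,"dy":0,"dz":4,"grip":0}]'
```

```text
t: 14.65
ee_pos: [0.5508, -0.2955, -0.0173]
eef_rot: [-0.046, 0.999, -0.0, 0.005]
force: [-0.1, 0.6, -1.2]
opening: 0.0281
gripper_force: 60.1
t: 15.02
ee_pos: [0.5506, -0.2958, -0.0213]
eef_rot: [-0.046, 0.999, -0.001, 0.005]
force: [-0.5, 0.7, -2.2]
opening: 0.028
gripper_force: 60.1
```

```bash
python3 -m inch '[{"ax":0,"ay":0,"az":0,"dx":0,"dy":0,"dz":1,"grip":0},{"ax":0,"ay":0,"az":0,"dx":0,"dy":0,"dz":2,"grip":0},{"ax":0,"ay":0,"az":0,"dx":0,"dy":0,"dz":2,"grip":0}]'
```

```text
t: 15.4
ee_pos: [0.5504, -0.2955, -0.0238]
eef_rot: [-0.046, 0.999, -0.0, 0.004]
force: [-0.2, -0.6, -1.9]
opening: 0.0283
gripper_force: 60.1
```

```bash
python3 - <<'E'
from h import *
print(np.round(r.sense()["joints"],2));to(lane(0)+[0,0,-.036],Rt)
E
python3 -m inch '[{"ax":0,"ay":0,"az":0,"dx":2,"dy":0,"dz":2,"grip":0},{"ax":0,"ay":0,"az":0,"dx":4,"dy":1,"dz":4,"grip":0},{"ax":0,"ay":0,"az":0,"dx":4,"dy":1,"dz":6,"grip":0},{"ax":0,"ay":0,"az":0,"dx":4,"dy":1,"dz":6,"grip":0}]'
```

```text
[ 0.78  0.72 -0.54  1.8   0.51  0.75  1.64]
d [4.8 3.1 9.2] a [-0.001  0.009 -0.   ] | t 15.4 pos [ 0.5504 -0.2955 -0.0238] F [-0.2 -0.6 -1.9] op 0.0283
t: 15.9
ee_pos: [0.5464, -0.2949, -0.0299]
eef_rot: [-0.046, 0.999, -0.0, 0.004]
force: [-0.3, 0.7, -0.9]
opening: 0.0281
gripper_force: 60.1
```

```bash
python3 -m inch '[{"ax":0,"ay":0,"az":0,"dx":0,"dy":1,"dz":1,"grip":0},{"ax":0,"ay":0.004,"az":0,"dx":0,"dy":1,"dz":2,"grip":0},{"ax":0,"ay":0.008,"az":0,"dx":0,"dy":1,"dz":3,"grip":0},{"ax":0,"ay":0.008,"az":0,"dx":0,"dy":1,"dz":3,"grip":0}]'; python3 - <<'E'
from h import *
to(lane(0)+[0,0,-.036],Rt)
p,d=r.capture("scene");W=world("scene",d);L=W-lane(0);lx=L@tx;ly=L@tyv
m=(d>0)&(lx>.03)&(lx<.075)&(abs(ly)<.03)&(L[...,2]>.012)
print(m.sum(),lx[m].max(),np.percentile(lx[m],98),np.percentile(ly[m],[5,95]),np.percentile(L[...,2][m],[50,95,99]))
E
```

```text
t: 16.4
ee_pos: [0.5462, -0.2939, -0.0316]
eef_rot: [-0.046, 0.999, -0.001, 0.0]
force: [-4.5, 2.1, 10.1]
opening: 0.0286
gripper_force: 61.5
d [0.6 1.  1.4] a [-0.002  0.    -0.   ] | t 16.4 pos [ 0.5462 -0.2939 -0.0316] F [-4.5  2.1 10.1] op 0.0286
1307 0.0645283140357558 0.05622329150669433 [-0.02294577  0.0256782 ] [0.25400957 0.35706384 0.36231362]
```

Contact with the floor (10 N). Release and lift.

```bash
python3 -m inch '[{"ax":0,"ay":0,"az":0,"dx":0,"dy":0,"dz":0,"grip":0.45},{"ax":0,"ay":0,"az":0,"dx":0,"dy":0,"dz":0,"grip":0.6},{"ax":0,"ay":0,"az":0,"dx":0,"dy":0,"dz":0,"grip":0.6},{"ax":0,"ay":0,"az":0,"dx":0,"dy":0,"dz":-15,"grip":0.6},{"ax":0,"ay":0,"az":0,"dx":0,"dy":0,"dz":-40,"grip":0.6}]' && python3 -m inch '[{"ax":0,"ay":0,"az":0,"dx":0,"dy":0,"dz":-45,"grip":1},{"ax":0,"ay":0,"az":0,"dx":0,"dy":15,"dz":-100,"grip":1},{"ax":0,"ay":0,"az":0,"dx":0,"dy":45,"dz":-155,"grip":1},{"ax":0,"ay":0,"az":0,"dx":5,"dy":85,"dz":-205,"grip":1},{"ax":0,"ay":0,"az":0,"dx":10,"dy":130,"dz":-250,"grip":1}]' && python3 - <<'E'
from h import *
print(np.round(r.sense()["joints"],2))
to([.5,0,.34],down(3.05));to(O(.2925)+n*.08,Rg)
for k in("top","scene"):
    p,d=r.capture(k);W=world(k,d);L=W-lane(0);lx=L@tx;ly=L@tyv
    m=(d>0)&(abs(lx)<.075)&(abs(ly)<.035)&(L[...,2]>.012)&(L[...,2]<.05)
    print(k,m.sum(),"lx",np.percentile(lx[m],[1,99]),"ly",np.percentile(ly[m],[2,50,98]),"z",np.percentile(L[...,2][m],[50,95]))
    if m.sum()>50:print("slope",np.polyfit(lx[m],ly[m],1))
p,d=r.capture("top");W=world("top",d);h=(W-O(0))@n;yy=W@ya;sl=(W-O(0))@up
for y0 in(.2925,.378):
    k=(d>0)&(h>.028)&(h<.045)&(abs(yy-y0)<.03)&(sl<.02)&(sl>-.06);print("y",k.sum(),np.median(yy[k]))
E
```

```text
t: 17.08
ee_pos: [0.546, -0.2937, 0.0078]
eef_rot: [-0.046, 0.999, -0.0, 0.0]
force: [0.1, -0.7, -0.0]
opening: 0.0511
gripper_force: 0.0
t: 17.7
ee_pos: [0.5245, -0.1662, 0.2578]
eef_rot: [-0.046, 0.999, -0.001, 0.002]
force: [1.6, -0.7, 0.1]
opening: 0.0858
gripper_force: 0.0
[ 0.8   0.3  -0.75  1.74  0.22  1.18  1.66]
d [  8.8 167.6 -82.6] a [-0.002  0.003  0.184] | t 17.7 pos [ 0.5245 -0.1662  0.2578] F [ 1.6 -0.7  0.1] op 0.0858
d [ 27.7 411.3 121.3] a [ 0.062 -0.605  0.203] | t 17.7 pos [ 0.5245 -0.1662  0.2578] F [ 1.6 -0.7  0.1] op 0.0858Traceback (most recent call last):
  File "<stdin>", line 7, in <module>
    return _quantile_unchecked(
        a, q, axis, out, overwrite_input, method, keepdims, weights)
    return _ureduce(a,
                    func=_quantile_ureduce_func,
    ...<5 lines>...
                    overwrite_input=overwrite_input,
                    method=method)
    r = func(a, **kwargs)
    result = _quantile(arr,
                       quantiles=q,
    ...<2 lines>...
                       out=out,
                       weights=wgt)
    slices_having_nans = np.isnan(arr[-1, ...])
                                  ~~~^^^^^^^^^
IndexError: index -1 is out of bounds for axis 0 with size 0
```

```bash
python3 -m inch '[{"ax":0,"ay":0,"az":0.03,"dx":0,"dy":50,"dz":-30,"grip":1},{"ax":0,"ay":0,"az":0.07,"dx":0,"dy":105,"dz":-60,"grip":1},{"ax":0.01,"ay":-0.08,"az":0.1,"dx":0,"dy":160,"dz":-80,"grip":1},{"ax":0.03,"ay":-0.22,"az":0.14,"dx":0,"dy":215,"dz":-80,"grip":1},{"ax":0.04,"ay":-0.36,"az":0.18,"dx":0,"dy":270,"dz":-70,"grip":1}]' && python3 - <<'E'
from h import *
print(np.round(r.sense()["joints"],2))
to(O(.2925)+n*.12+up*.02,Rg);to(O(.2925)+n*.06-up*.002,Rg)
for k in("top","scene"):
    p,d=r.capture(k);W=world(k,d);L=W-lane(0);lx=L@tx;ly=L@tyv
    m=(d>0)&(abs(lx)<.075)&(abs(ly)<.035)&(L[...,2]>.012)&(L[...,2]<.05)
    print(k,m.sum())
    if m.sum()>50:print("lx",np.percentile(lx[m],[1,99]),"ly",np.percentile(ly[m],[2,50,98]),"z",np.percentile(L[...,2][m],[50,95]),"slope",np.polyfit(lx[m],ly[m],1))
p,d=r.capture("top");W=world("top",d);h=(W-O(0))@n;yy=W@ya;sl=(W-O(0))@up
for y0 in(.2925,.378):
    k=(d>0)&(h>.028)&(h<.045)&(abs(yy-y0)<.03)&(sl<.02)&(sl>-.06);print("y",k.sum(),np.median(yy[k]))
E
```

```text
t: 18.38
ee_pos: [0.5, 0.1045, 0.3267]
eef_rot: [0.044, 0.982, -0.012, 0.184]
force: [0.4, 2.2, 0.5]
opening: 0.0856
gripper_force: 0.0
[ 0.6  -0.1  -0.96  1.98  0.11  0.89  1.06]
d [108.3 133.  114.5] a [ 0.006 -0.239  0.027] | t 18.38 pos [0.5    0.1045 0.3267] F [0.4 2.2 0.5] op 0.0856
d [115.5 133.  178. ] a [ 0.006 -0.239  0.027] | t 18.38 pos [0.5    0.1045 0.3267] F [0.4 2.2 0.5] op 0.0856
top 446
lx [-0.05629473  0.0600682 ] ly [-0.01761716  0.0009616   0.01654697] z [0.02821645 0.03782953] slope [0.00308833 0.0003234 ]
scene 421
lx [-0.05224848  0.06335198] ly [-0.0191519  -0.00556828  0.01246509] z [0.02717347 0.03676477] slope [ 0.00528935 -0.00450376]
y 96 0.2967290682000347
y 147 0.3778961046018929
```

```bash
python3 -m inch '[{"ax":0,"ay":-0.05,"az":0.005,"dx":22,"dy":27,"dz":20,"grip":1},{"ax":0,"ay":-0.1,"az":0.01,"dx":45,"dy":55,"dz":44,"grip":1},{"ax":0,"ay":-0.15,"az":0.015,"dx":68,"dy":83,"dz":70,"grip":1},{"ax":0.006,"ay":-0.2,"az":0.02,"dx":90,"dy":110,"dz":93,"grip":1},{"ax":0.006,"ay":-0.239,"az":0.027,"dx":108,"dy":133,"dz":114,"grip":1}]' && python3 - <<'E'
from h import *
print(np.round(r.sense()["joints"],2))
to(O(.2925)+n*.04-up*.004,Rg)
E
```

```text
t: 19.15
ee_pos: [0.456, 0.2068, 0.1979]
eef_rot: [0.058, 0.961, -0.031, 0.27]
force: [0.5, -0.5, 0.2]
opening: 0.0854
gripper_force: 0.0
[ 0.35  0.17 -1.3   2.24  0.96  0.83 -0.14]
d [34.5 36.8 92. ] a [-0.029 -0.061  0.005] | t 19.15 pos [0.456  0.2068 0.1979] F [ 0.5 -0.5  0.2] op 0.0854
```

```bash
python3 -m inch '[{"ax":-0.015,"ay":-0.03,"az":0.003,"dx":12,"dy":12,"dz":20,"grip":1},{"ax":-0.029,"ay":-0.061,"az":0.005,"dx":24,"dy":25,"dz":40,"grip":1},{"ax":-0.029,"ay":-0.061,"az":0.005,"dx":34,"dy":37,"dz":62,"grip":1},{"ax":-0.029,"ay":-0.061,"az":0.005,"dx":34,"dy":37,"dz":80,"grip":1},{"ax":-0.029,"ay":-0.061,"az":0.005,"dx":34,"dy":37,"dz":92,"grip":1}]' && python3 - <<'E'
from h import *
print(np.round(r.sense()["joints"],2))
to(O(.2925)+n*-.034-up*.004,Rg)
E
```

```text
t: 19.77
ee_pos: [0.4785, 0.2389, 0.0995]
eef_rot: [0.055, 0.953, -0.018, 0.298]
force: [-0.1, -0.4, 0.1]
opening: 0.0853
gripper_force: 0.0
[ 0.01  0.48 -1.09  2.31  1.43  0.96 -0.65]
d [-1.2 -0.6 73.4] a [-0.    -0.004  0.003] | t 19.77 pos [0.4785 0.2389 0.0995] F [-0.1 -0.4  0.1] op 0.0853
```

```bash
python3 -m inch '[{"ax":0,"ay":0,"az":0,"dx":0,"dy":0,"dz":12,"grip":1},{"ax":0,"ay":0,"az":0,"dx":-1,"dy":0,"dz":24,"grip":1},{"ax":0,"ay":-0.004,"az":0.003,"dx":-1,"dy":0,"dz":36,"grip":1},{"ax":0,"ay":-0.004,"az":0.003,"dx":-1,"dy":0,"dz":46,"grip":1},{"ax":0,"ay":-0.004,"az":0.003,"dx":-1,"dy":0,"dz":50,"grip":1}]' && cat >> h.py <<'E'
def rk():
    s=r.sense();Q=Ro.from_quat(s["eef_rot"]).as_matrix();e=s["ee_pos"]
    for k in("top","scene"):
        p,d=r.capture(k);W=world(k,d);T=(W-e)@Q*1e3
        for sg in(1,-1):
            m=(d>0)&(abs(T[...,0])<20)&(T[...,1]*sg>32)&(T[...,1]*sg<60)&(T[...,2]<-46)&(T[...,2]>-62);A=W[m]
            if m.sum()>3:print(k,sg,m.sum(),"s %.3f y %.3f h %.3f"%(np.median((A-O(0))@up),np.median(A@ya),np.min((A-O(0))@n)))
E
python3 - <<'E'
from h import *
to(O(.2925)+n*-.034-up*.004,Rg);rk()
E
```

```text
t: 20.4
ee_pos: [0.5069, 0.2359, 0.0595]
eef_rot: [0.055, 0.952, -0.017, 0.3]
force: [-0.5, 0.3, 0.3]
opening: 0.0854
gripper_force: 0.0
d [-0.5 -1.  24.3] a [0.001 0.    0.   ] | t 20.4 pos [0.5069 0.2359 0.0595] F [-0.5  0.3  0.3] op 0.0854
top 1 13 s 0.002 y 0.336 h 0.038
top -1 10 s 0.003 y 0.243 h 0.043
scene 1 20 s -0.001 y 0.339 h 0.040
scene -1 17 s 0.002 y 0.245 h 0.041
```

```bash
python3 -m inch '[{"ax":0,"ay":0,"az":0,"dx":0,"dy":1,"dz":8,"grip":1},{"ax":0,"ay":0,"az":0,"dx":0,"dy":1,"dz":15,"grip":1},{"ax":0,"ay":0,"az":0,"dx":0,"dy":1,"dz":20,"grip":1},{"ax":0,"ay":0,"az":0,"dx":0,"dy":1,"dz":24,"grip":1},{"ax":0,"ay":0,"az":0,"dx":0,"dy":1,"dz":24,"grip":1}]' && python3 -m inch '[{"ax":0,"ay":0,"az":0,"dx":0,"dy":0,"dz":0,"grip":0.6},{"ax":0,"ay":0,"az":0,"dx":0,"dy":0,"dz":0,"grip":0.4},{"ax":0,"ay":0,"az":0,"dx":0,"dy":0,"dz":0,"grip":0.2},{"ax":0,"ay":0,"az":0,"dx":0,"dy":0,"dz":0,"grip":0},{"ax":0,"ay":0,"az":0,"dx":0,"dy":0,"dz":0,"grip":0}]' 60 && python3 - <<'E'
from h import *
to(O(.2925)+n*-.034-up*.004,Rg);print(np.round(r.sense()["joints"],2))
E
```

```text
t: 21.12
ee_pos: [0.5203, 0.2356, 0.04]
eef_rot: [0.055, 0.952, -0.017, 0.3]
force: [0.9, 0.2, -0.7]
opening: 0.0854
gripper_force: 0.0
t: 21.75
ee_pos: [0.5202, 0.2359, 0.0407]
eef_rot: [0.055, 0.952, -0.017, 0.301]
force: [-3.7, -0.3, 5.5]
opening: 0.0279
gripper_force: 58.8
d [-0.5 -2.5  1.4] a [0.002 0.001 0.001] | t 21.75 pos [0.5202 0.2359 0.0407] F [-3.7 -0.3  5.5] op 0.0279
[-0.03  0.64 -0.98  2.28  1.64  0.98 -0.74]
```

```bash
python3 -m inch '[{"ax":0,"ay":0,"az":0,"dx":0,"dy":0,"dz":-4,"grip":0},{"ax":0,"ay":0,"az":0,"dx":0,"dy":0,"dz":-12,"grip":0},{"ax":0,"ay":0,"az":0,"dx":0,"dy":0,"dz":-24,"grip":0},{"ax":0,"ay":0,"az":0,"dx":0,"dy":0,"dz":-36,"grip":0}]' && python3 -m inch '[{"ax":0,"ay":0,"az":0,"dx":2,"dy":0,"dz":-12,"grip":0},{"ax":0,"ay":0,"az":0,"dx":4,"dy":0,"dz":-26,"grip":0},{"ax":0,"ay":0,"az":0,"dx":6,"dy":0,"dz":-40,"grip":0}]' &&  python3 -m inch '[{"ax":0,"ay":0,"az":0,"dx":0,"dy":0,"dz":-14,"grip":0},{"ax":0,"ay":0,"az":0,"dx":0,"dy":0,"dz":-28,"grip":0},{"ax":0,"ay":0,"az":0,"dx":0,"dy":0,"dz":-42,"grip":0}]' && python3 - <<'E'
from h import *
to([.48,.03,.30],down(3.1));print(np.round(r.sense()["joints"],2))
E
```

```text
t: 22.25
ee_pos: [0.499, 0.2383, 0.0705]
eef_rot: [0.055, 0.952, -0.017, 0.301]
force: [0.2, 0.9, -1.6]
opening: 0.0281
gripper_force: 59.3
t: 22.62
ee_pos: [0.4713, 0.2413, 0.0998]
eef_rot: [0.055, 0.952, -0.017, 0.301]
force: [0.0, -0.1, -1.7]
opening: 0.0285
gripper_force: 59.3
t: 23.0
ee_pos: [0.4472, 0.244, 0.1342]
eef_rot: [0.055, 0.952, -0.017, 0.301]
force: [0.6, 0.1, -1.3]
opening: 0.0279
gripper_force: 59.3
d [-142.1 -208.7 -103.1] a [-0.021  0.612 -0.071] | t 23.0 pos [0.4472 0.244  0.1342] F [ 0.6  0.1 -1.3] op 0.0279
[ 0.03  0.37 -1.17  2.32  1.3   0.95 -0.6 ]
```

```bash
python3 -m inch '[{"ax":0,"ay":0.04,"az":0,"dx":-10,"dy":-20,"dz":-38,"grip":0},{"ax":-0.01,"ay":0.16,"az":-0.015,"dx":-36,"dy":-55,"dz":-65,"grip":0},{"ax":-0.015,"ay":0.31,"az":-0.03,"dx":-70,"dy":-100,"dz":-85,"grip":0},{"ax":-0.02,"ay":0.47,"az":-0.05,"dx":-105,"dy":-150,"dz":-98,"grip":0},{"ax":-0.021,"ay":0.612,"az":-0.071,"dx":-142,"dy":-200,"dz":-103,"grip":0}]' && python3 - <<'E'
from h import *
to(lane(1)+[0,0,.2],Rt);print(np.round(r.sense()["joints"],2))
E
```

```text
t: 23.62
ee_pos: [0.4492, 0.1194, 0.2363]
eef_rot: [0.043, 0.993, -0.032, 0.108]
force: [1.0, 0.2, -2.7]
opening: 0.028
gripper_force: 59.8
d [-104.3 -316.    75. ] a [-0.074  0.213 -0.178] | t 23.62 pos [0.4492 0.1194 0.2363] F [ 1.   0.2 -2.7] op 0.028
[ 0.83  0.11 -1.38  2.06  0.35  0.94  0.75]
```

```bash
python3 -m inch '[{"ax":-0.01,"ay":0.04,"az":-0.03,"dx":-20,"dy":-45,"dz":5,"grip":0},{"ax":-0.03,"ay":0.085,"az":-0.07,"dx":-40,"dy":-95,"dz":10,"grip":0},{"ax":-0.045,"ay":0.13,"az":-0.1,"dx":-62,"dy":-150,"dz":22,"grip":0},{"ax":-0.06,"ay":0.17,"az":-0.14,"dx":-84,"dy":-205,"dz":35,"grip":0},{"ax":-0.074,"ay":0.213,"az":-0.178,"dx":-104,"dy":-255,"dz":55,"grip":0}]' && python3 - <<'E'
from h import *
to(lane(1)+[0,0,.07],Rt);print(np.round(r.sense()["joints"],2))
E
```

```text
t: 24.25
ee_pos: [0.5394, -0.1496, 0.2182]
eef_rot: [-0.044, 0.999, 0.001, 0.001]
force: [0.9, 1.0, -0.4]
opening: 0.0281
gripper_force: 59.9
d [  7.2 -58.5 145.1] a [ 0.001  0.002 -0.005] | t 24.25 pos [ 0.5394 -0.1496  0.2182] F [ 0.9  1.  -0.4] op 0.0281
[ 1.04  0.51 -1.18  1.75  0.5   1.22  1.38]
```

```bash
python3 -m inch '[{"ax":0,"ay":0,"az":0,"dx":3,"dy":-25,"dz":35,"grip":0},{"ax":0,"ay":0,"az":-0.005,"dx":7,"dy":-58,"dz":75,"grip":0},{"ax":0,"ay":0,"az":-0.005,"dx":7,"dy":-58,"dz":115,"grip":0},{"ax":0,"ay":0,"az":-0.005,"dx":7,"dy":-58,"dz":145,"grip":0},{"ax":0,"ay":0,"az":-0.005,"dx":7,"dy":-58,"dz":145,"grip":0}]' && cat >> h.py <<'E'
def held(i):
    to(lane(i)+[0,0,-.036],Rt);e=r.sense()["ee_pos"]
    for k in("top","scene"):
        p,d=r.capture(k);W=world(k,d);L=W-lane(i);lx=L@tx;ly=L@tyv
        m=(d>0)&(abs(lx)<.1)&(abs(ly)<.045)&(W[...,2]>e[2]+.03)&(W[...,2]<e[2]+.08)
        x,y,z=lx[m],ly[m],W[...,2][m]
        if len(x)<20: print(k,len(x));continue
        print(k,"lx",np.percentile(x,[1,99]).round(3))
        for a in(-.055,-.04,.04,.055):
            q=abs(x-a)<.006
            if q.sum()>2:print(a,"ly",np.percentile(y[q],[5,95]).round(3),"z",np.percentile(z[q],[5,95]).round(3))
E
python3 - <<'E'
from h import *
held(1)
E
```

```text
t: 24.88
ee_pos: [0.5354, -0.205, 0.071]
eef_rot: [-0.046, 0.999, 0.002, -0.001]
force: [-0.4, 0.4, -1.9]
opening: 0.0282
gripper_force: 59.9
d [ -2.1  -3.9 104. ] a [ 0.004 -0.002 -0.   ] | t 24.88 pos [ 0.5354 -0.205   0.071 ] F [-0.4  0.4 -1.9] op 0.0282
top lx [-0.058  0.058]
-0.055 ly [-0.002  0.009] z [0.118 0.134]
-0.04 ly [-0.012  0.021] z [0.116 0.142]
0.04 ly [0.011 0.022] z [0.121 0.144]
0.055 ly [0.001 0.012] z [0.121 0.136]
scene lx [-0.028  0.064]
0.04 ly [-0.016  0.016] z [0.121 0.143]
0.055 ly [-0.008  0.009] z [0.119 0.136]
```

```bash
python3 -m inch '[{"ax":0,"ay":0,"az":0,"dx":-2,"dy":-4,"dz":30,"grip":0},{"ax":0,"ay":0,"az":0,"dx":-2,"dy":-4,"dz":60,"grip":0},{"ax":0,"ay":0,"az":0,"dx":-2,"dy":-4,"dz":85,"grip":0},{"ax":0,"ay":0,"az":0,"dx":-2,"dy":-4,"dz":95,"grip":0},{"ax":0,"ay":0,"az":0,"dx":-2,"dy":-4,"dz":95,"grip":0}]' && python3 - <<'E'
from h import *
to(lane(1)+[0,0,-.036],Rt)
E
```

```text
t: 25.6
ee_pos: [0.5402, -0.209, -0.0222]
eef_rot: [-0.046, 0.999, 0.001, 0.001]
force: [0.1, 0.4, -2.3]
opening: 0.0281
gripper_force: 59.9
d [ 2.6  0.9 10.8] a [ 0.002  0.002 -0.001] | t 25.6 pos [ 0.5402 -0.209  -0.0222] F [ 0.1  0.4 -2.3] op 0.0281
```

```bash
python3 -m inch '[{"ax":0,"ay":0,"az":0,"dx":2,"dy":1,"dz":3,"grip":0},{"ax":0,"ay":0,"az":0,"dx":2,"dy":1,"dz":6,"grip":0},{"ax":0,"ay":0,"az":0,"dx":2,"dy":1,"dz":8,"grip":0},{"ax":0,"ay":0,"az":0,"dx":2,"dy":1,"dz":9,"grip":0},{"ax":0,"ay":0,"az":0,"dx":2,"dy":1,"dz":9,"grip":0}]'
```

```text
t: 26.22
ee_pos: [0.5381, -0.2086, -0.0302]
eef_rot: [-0.046, 0.999, 0.0, 0.001]
force: [-4.7, -0.3, 10.1]
opening: 0.0279
gripper_force: 61.3
```

Touching down (10 N). Release, lift and head for damper c.

```bash
python3 -m inch '[{"ax":0,"ay":0,"az":0,"dx":0,"dy":0,"dz":0,"grip":0.45},{"ax":0,"ay":0,"az":0,"dx":0,"dy":0,"dz":0,"grip":0.6},{"ax":0,"ay":0,"az":0,"dx":0,"dy":0,"dz":0,"grip":0.6},{"ax":0,"ay":0,"az":0,"dx":0,"dy":0,"dz":-15,"grip":0.6},{"ax":0,"ay":0,"az":0,"dx":0,"dy":0,"dz":-40,"grip":0.6}]' && python3 -m inch '[{"ax":0,"ay":0,"az":0,"dx":0,"dy":0,"dz":-45,"grip":1},{"ax":0,"ay":0,"az":0,"dx":0,"dy":15,"dz":-100,"grip":1},{"ax":0,"ay":0,"az":0,"dx":0,"dy":45,"dz":-155,"grip":1},{"ax":0,"ay":0,"az":0,"dx":0,"dy":85,"dz":-205,"grip":1},{"ax":0,"ay":0,"az":0.03,"dx":0,"dy":130,"dz":-250,"grip":1}]' && python3 -m inch '[{"ax":0,"ay":0,"az":0.03,"dx":0,"dy":50,"dz":-20,"grip":1},{"ax":0,"ay":0,"az":0.07,"dx":0,"dy":105,"dz":-40,"grip":1},{"ax":0.01,"ay":-0.08,"az":0.1,"dx":0,"dy":160,"dz":-60,"grip":1},{"ax":0.03,"ay":-0.22,"az":0.14,"dx":0,"dy":215,"dz":-70,"grip":1},{"ax":0.04,"ay":-0.36,"az":0.18,"dx":0,"dy":270,"dz":-65,"grip":1}]' && python3 - <<'E'
from h import *
print(np.round(r.sense()["joints"],2))
to(O(.378)+n*.12+up*.02,Rg)
for k in("top","scene"):
    p,d=r.capture(k);W=world(k,d)
    for i in(0,1):
        L=W-lane(i);lx=L@tx;ly=L@tyv
        m=(d>0)&(abs(lx)<.075)&(abs(ly)<.035)&(L[...,2]>.012)&(L[...,2]<.05)
        if m.sum()>50:print(k,i,"lx",np.percentile(lx[m],[1,99]).round(3),"ly",np.percentile(ly[m],[2,50,98]).round(3),"slope",np.polyfit(lx[m],ly[m],1).round(3))
E
```

```text
t: 26.85
ee_pos: [0.5375, -0.2082, 0.0092]
eef_rot: [-0.046, 0.999, 0.001, 0.001]
force: [0.3, 1.3, -0.2]
opening: 0.0512
gripper_force: 0.0
t: 27.48
ee_pos: [0.5255, -0.0802, 0.2595]
eef_rot: [-0.031, 1.0, 0.001, 0.002]
force: [0.9, 0.0, 0.0]
opening: 0.0854
gripper_force: 0.0
t: 28.1
ee_pos: [0.5087, 0.1913, 0.3248]
eef_rot: [0.059, 0.981, -0.013, 0.184]
force: [0.6, 0.3, 0.1]
opening: 0.0859
gripper_force: 0.0
[ 0.67  0.08 -1.33  1.9   0.41  0.99  0.61]
d [110.2 128.8 112.4] a [-0.004 -0.239 -0.002] | t 28.1 pos [0.5087 0.1913 0.3248] F [0.6 0.3 0.1] op 0.0859
top 0 lx [-0.057  0.06 ] ly [-0.019  0.001  0.016] slope [0.003 0.   ]
top 1 lx [-0.055  0.059] ly [-0.018  0.001  0.017] slope [0.001 0.   ]
scene 0 lx [-0.051  0.063] ly [-0.019 -0.005  0.014] slope [ 0.002 -0.004]
scene 1 lx [-0.05   0.064] ly [-0.018 -0.005  0.014] slope [-0.    -0.004]
```

```bash
python3 -m inch '[{"ax":0,"ay":-0.05,"az":0,"dx":22,"dy":27,"dz":20,"grip":1},{"ax":0,"ay":-0.1,"az":0,"dx":45,"dy":55,"dz":44,"grip":1},{"ax":0,"ay":-0.15,"az":0,"dx":68,"dy":83,"dz":70,"grip":1},{"ax":0,"ay":-0.2,"az":0,"dx":90,"dy":110,"dz":93,"grip":1},{"ax":-0.004,"ay":-0.239,"az":-0.002,"dx":110,"dy":129,"dz":112,"grip":1}]' && python3 - <<'E'
from h import *
print(np.round(r.sense()["joints"],2))
to(O(.378)+n*.04-up*.004,Rg)
E
```

```text
t: 28.82
ee_pos: [0.4608, 0.3242, 0.1775]
eef_rot: [0.055, 0.953, -0.018, 0.297]
force: [-0.6, -0.2, -0.2]
opening: 0.0853
gripper_force: 0.0
[-0.13  0.38 -1.12  2.14  1.17  1.05 -0.48]
d [20.7  2.4 79.3] a [-0.001 -0.007  0.002] | t 28.82 pos [0.4608 0.3242 0.1775] F [-0.6 -0.2 -0.2] op 0.0853
```

```bash
python3 -m inch '[{"ax":0,"ay":-0.007,"az":0,"dx":7,"dy":2,"dz":20,"grip":1},{"ax":0,"ay":-0.007,"az":0.002,"dx":14,"dy":2,"dz":42,"grip":1},{"ax":0,"ay":-0.007,"az":0.002,"dx":21,"dy":2,"dz":65,"grip":1},{"ax":0,"ay":-0.007,"az":0.002,"dx":21,"dy":2,"dz":79,"grip":1},{"ax":0,"ay":-0.007,"az":0.002,"dx":21,"dy":2,"dz":79,"grip":1}]' && python3 -m inch '[{"ax":0,"ay":0,"az":0,"dx":0,"dy":0,"dz":12,"grip":1},{"ax":0,"ay":0,"az":0,"dx":0,"dy":0,"dz":24,"grip":1},{"ax":0,"ay":0,"az":0,"dx":0,"dy":0,"dz":36,"grip":1},{"ax":0,"ay":0,"az":0,"dx":0,"dy":0,"dz":46,"grip":1},{"ax":0,"ay":0,"az":0,"dx":0,"dy":0,"dz":46,"grip":1}]' && python3 - <<'E'
from h import *
to(O(.378)+n*-.034-up*.004,Rg);rk()
E
```

```text
t: 29.45
ee_pos: [0.4895, 0.3209, 0.1008]
eef_rot: [0.057, 0.952, -0.019, 0.299]
force: [-0.2, -0.2, -0.4]
opening: 0.0856
gripper_force: 0.0
t: 30.08
ee_pos: [0.5155, 0.3177, 0.0623]
eef_rot: [0.057, 0.952, -0.019, 0.299]
force: [-0.1, -0.4, -0.1]
opening: 0.0854
gripper_force: 0.0
d [ 0.2  2.4 27.2] a [-0.003 -0.002 -0.001] | t 30.07 pos [0.5155 0.3177 0.0623] F [-0.1 -0.4 -0.1] op 0.0854
top 1 18 s 0.001 y 0.418 h 0.040
top -1 10 s 0.004 y 0.326 h 0.045
scene 1 16 s -0.003 y 0.421 h 0.044
scene -1 16 s 0.001 y 0.329 h 0.045
```

```bash
python3 -m inch '[{"ax":0,"ay":0,"az":0,"dx":0,"dy":3,"dz":8,"grip":1},{"ax":0,"ay":0,"az":0,"dx":0,"dy":4,"dz":16,"grip":1},{"ax":0,"ay":0,"az":0,"dx":0,"dy":4,"dz":22,"grip":1},{"ax":0,"ay":0,"az":0,"dx":0,"dy":4,"dz":27,"grip":1},{"ax":0,"ay":0,"az":0,"dx":0,"dy":4,"dz":27,"grip":1}]' && python3 -m inch '[{"ax":0,"ay":0,"az":0,"dx":0,"dy":0,"dz":0,"grip":0.6},{"ax":0,"ay":0,"az":0,"dx":0,"dy":0,"dz":0,"grip":0.4},{"ax":0,"ay":0,"az":0,"dx":0,"dy":0,"dz":0,"grip":0.2},{"ax":0,"ay":0,"az":0,"dx":0,"dy":0,"dz":0,"grip":0},{"ax":0,"ay":0,"az":0,"dx":0,"dy":0,"dz":0,"grip":0}]' 60 && python3 - <<'E'
from h import *
to(O(.378)+n*-.034-up*.004,Rg);print(np.round(r.sense()["joints"],2))
E
```

```text
t: 30.8
ee_pos: [0.5312, 0.3201, 0.0407]
eef_rot: [0.057, 0.952, -0.019, 0.299]
force: [-0.3, -0.5, 0.5]
opening: 0.0856
gripper_force: 0.0
t: 31.42
ee_pos: [0.531, 0.3207, 0.0415]
eef_rot: [0.057, 0.952, -0.018, 0.3]
force: [-3.0, -0.3, 5.6]
opening: 0.028
gripper_force: 59.0
d [ 0.7 -2.4  1.6] a [-0.002 -0.001 -0.001] | t 31.43 pos [0.531  0.3207 0.0415] F [-3.  -0.3  5.6] op 0.028
[-0.23  0.68 -0.91  2.14  1.54  1.03 -0.71]
```

```bash
python3 -m inch '[{"ax":0,"ay":0,"az":0,"dx":0,"dy":0,"dz":-4,"grip":0},{"ax":0,"ay":0,"az":0,"dx":0,"dy":0,"dz":-12,"grip":0},{"ax":0,"ay":0,"az":0,"dx":0,"dy":0,"dz":-24,"grip":0},{"ax":0,"ay":0,"az":0,"dx":0,"dy":0,"dz":-36,"grip":0}]' && python3 -m inch '[{"ax":0,"ay":0,"az":0,"dx":2,"dy":0,"dz":-12,"grip":0},{"ax":0,"ay":0,"az":0,"dx":4,"dy":0,"dz":-26,"grip":0},{"ax":0,"ay":0,"az":0,"dx":6,"dy":0,"dz":-40,"grip":0},{"ax":0,"ay":0,"az":0,"dx":6,"dy":0,"dz":-60,"grip":0},{"ax":0,"ay":0,"az":0,"dx":6,"dy":0,"dz":-82,"grip":0}]' && python3 -m inch '[{"ax":0,"ay":0.04,"az":0,"dx":-10,"dy":-20,"dz":-38,"grip":0},{"ax":-0.01,"ay":0.16,"az":-0.015,"dx":-36,"dy":-55,"dz":-65,"grip":0},{"ax":-0.015,"ay":0.31,"az":-0.03,"dx":-70,"dy":-100,"dz":-85,"grip":0},{"ax":-0.02,"ay":0.47,"az":-0.05,"dx":-105,"dy":-150,"dz":-98,"grip":0},{"ax":-0.021,"ay":0.612,"az":-0.071,"dx":-142,"dy":-200,"dz":-103,"grip":0}]' && python3 - <<'E'
from h import *
to([.52,.05,.28],Rt);to(lane(2)+[0,0,.18],Rt);print(np.round(r.sense()["joints"],2))
E
```

```text
t: 31.92
ee_pos: [0.51, 0.3231, 0.0714]
eef_rot: [0.057, 0.952, -0.018, 0.299]
force: [-0.4, -0.7, -1.3]
opening: 0.0283
gripper_force: 59.2
t: 32.55
ee_pos: [0.4583, 0.3291, 0.1352]
eef_rot: [0.057, 0.952, -0.018, 0.299]
force: [1.3, -0.2, -0.9]
opening: 0.0281
gripper_force: 59.3
t: 33.17
ee_pos: [0.4731, 0.1779, 0.2669]
eef_rot: [0.031, 0.998, -0.012, 0.052]
force: [2.0, 1.1, -2.1]
opening: 0.028
gripper_force: 59.5
d [ -55.6 -125.    -4.8] a [-0.028  0.102 -0.154] | t 33.17 pos [0.4731 0.1779 0.2669] F [ 2.   1.1 -2.1] op 0.028
d [ -65.6 -295.7   97.3] a [-0.028  0.102 -0.154] | t 33.17 pos [0.4731 0.1779 0.2669] F [ 2.   1.1 -2.1] op 0.028
[ 0.58  0.29 -1.3   1.87  0.41  1.16  0.65]
```

```bash
python3 -m inch '[{"ax":0,"ay":0.02,"az":-0.03,"dx":-20,"dy":-45,"dz":-2,"grip":0},{"ax":-0.01,"ay":0.04,"az":-0.06,"dx":-40,"dy":-95,"dz":-4,"grip":0},{"ax":-0.015,"ay":0.06,"az":-0.09,"dx":-55,"dy":-150,"dz":5,"grip":0},{"ax":-0.02,"ay":0.08,"az":-0.12,"dx":-65,"dy":-205,"dz":20,"grip":0},{"ax":-0.028,"ay":0.102,"az":-0.154,"dx":-66,"dy":-255,"dz":45,"grip":0}]' && python3 - <<'E'
from h import *
to(lane(2)+[0,0,.07],Rt);print(np.round(r.sense()["joints"],2))
E
```

```text
t: 33.8
ee_pos: [0.528, -0.0848, 0.2329]
eef_rot: [-0.043, 0.999, -0.001, 0.002]
force: [1.2, -0.3, -1.0]
opening: 0.0281
gripper_force: 59.5
d [  2.3 -38.6 160. ] a [-0.002  0.004 -0.006] | t 33.8 pos [ 0.528  -0.0848  0.2329] F [ 1.2 -0.3 -1. ] op 0.0281
[ 1.    0.47 -1.25  1.79  0.48  1.23  1.27]
```

```bash
python3 -m inch '[{"ax":0,"ay":0,"az":0,"dx":1,"dy":-20,"dz":35,"grip":0},{"ax":0,"ay":0.004,"az":-0.006,"dx":2,"dy":-39,"dz":80,"grip":0},{"ax":0,"ay":0.004,"az":-0.006,"dx":2,"dy":-39,"dz":125,"grip":0},{"ax":0,"ay":0.004,"az":-0.006,"dx":2,"dy":-39,"dz":160,"grip":0},{"ax":0,"ay":0.004,"az":-0.006,"dx":2,"dy":-39,"dz":160,"grip":0}]' && python3 - <<'E'
from h import *
held(2)
E
```

```text
t: 34.42
ee_pos: [0.527, -0.1218, 0.0706]
eef_rot: [-0.047, 0.999, -0.0, -0.003]
force: [-0.3, 0.1, -1.9]
opening: 0.0283
gripper_force: 59.5
d [ -3.2  -2.1 103.6] a [ 0.    -0.006  0.   ] | t 34.42 pos [ 0.527  -0.1218  0.0706] F [-0.3  0.1 -1.9] op 0.0283
top lx [-0.06   0.038]
-0.055 ly [-0.003  0.007] z [0.117 0.134]
-0.04 ly [-0.014  0.018] z [0.118 0.144]
0.04 ly [0.018 0.02 ] z [0.124 0.126]
scene lx [-0.032  0.061]
0.04 ly [-0.016  0.015] z [0.113 0.143]
0.055 ly [-0.007  0.008] z [0.115 0.137]
```

```bash
python3 -m inch '[{"ax":0,"ay":0,"az":0,"dx":-2,"dy":-2,"dz":30,"grip":0},{"ax":0,"ay":-0.004,"az":0,"dx":-2,"dy":-2,"dz":60,"grip":0},{"ax":0,"ay":-0.006,"az":0,"dx":-2,"dy":-2,"dz":85,"grip":0},{"ax":0,"ay":-0.006,"az":0,"dx":-2,"dy":-2,"dz":95,"grip":0},{"ax":0,"ay":-0.006,"az":0,"dx":-2,"dy":-2,"dz":95,"grip":0}]' && python3 - <<'E'
from h import *
to(lane(2)+[0,0,-.036],Rt)
E
```

```text
t: 35.15
ee_pos: [0.5322, -0.1241, -0.0216]
eef_rot: [-0.046, 0.999, -0.001, 0.003]
force: [-0.5, -0.2, -0.5]
opening: 0.0285
gripper_force: 59.5
d [ 2.5  0.7 11.4] a [-0.002  0.006 -0.001] | t 35.15 pos [ 0.5322 -0.1241 -0.0216] F [-0.5 -0.2 -0.5] op 0.0285
```

```bash
python3 -m inch '[{"ax":0,"ay":0,"az":0,"dx":2,"dy":1,"dz":3,"grip":0},{"ax":0,"ay":0.003,"az":0,"dx":2,"dy":1,"dz":6,"grip":0},{"ax":0,"ay":0.006,"az":0,"dx":2,"dy":1,"dz":8,"grip":0},{"ax":0,"ay":0.006,"az":0,"dx":2,"dy":1,"dz":9,"grip":0},{"ax":0,"ay":0.006,"az":0,"dx":2,"dy":1,"dz":9,"grip":0}]'
```

```text
t: 35.78
ee_pos: [0.5295, -0.1234, -0.0301]
eef_rot: [-0.046, 0.999, -0.001, -0.001]
force: [-5.7, -1.6, 15.8]
opening: 0.0283
gripper_force: 61.5
```

```bash
python3 -m inch '[{"ax":0,"ay":0,"az":0,"dx":0,"dy":0,"dz":0,"grip":0.45},{"ax":0,"ay":0,"az":0,"dx":0,"dy":0,"dz":0,"grip":0.6},{"ax":0,"ay":0,"az":0,"dx":0,"dy":0,"dz":0,"grip":0.6},{"ax":0,"ay":0,"az":0,"dx":0,"dy":0,"dz":-15,"grip":0.6},{"ax":0,"ay":0,"az":0,"dx":0,"dy":0,"dz":-40,"grip":0.6}]' && python3 -m inch '[{"ax":0,"ay":0,"az":0,"dx":0,"dy":0,"dz":-45,"grip":0.6},{"ax":0,"ay":0,"az":0,"dx":0,"dy":5,"dz":-100,"grip":0.6},{"ax":0,"ay":0,"az":0,"dx":0,"dy":45,"dz":-155,"grip":0.6},{"ax":0,"ay":0,"az":0,"dx":0,"dy":95,"dz":-185,"grip":0.6},{"ax":0,"ay":0,"az":0,"dx":0,"dy":150,"dz":-200,"grip":0.6}]' && python3 -m inch '[{"ax":0,"ay":0,"az":0,"dx":0,"dy":40,"dz":0,"grip":0.6},{"ax":0,"ay":0,"az":0,"dx":0,"dy":60,"dz":0,"grip":0.6},{"ax":0,"ay":0,"az":0,"dx":0,"dy":60,"dz":0,"grip":0.6}]' && python3 - <<'E'
from h import *
p,d=r.capture("top");cv2.imwrite("pics/end.png",p);W=world("top",d)
for i in(0,1,2):
        L=W-lane(i);lx=L@tx;ly=L@tyv
        m=(d>0)&(abs(lx)<.075)&(abs(ly)<.035)&(L[...,2]>.012)&(L[...,2]<.05)
        if m.sum()>50:print(i,m.sum(),"lx",np.percentile(lx[m],[1,99]).round(3),"ly",np.percentile(ly[m],[2,50,98]).round(3),"z",np.percentile(L[...,2][m],95),"slope",np.polyfit(lx[m],ly[m],1).round(3))
E
```

```text
t: 36.4
ee_pos: [0.5289, -0.123, 0.009]
eef_rot: [-0.046, 0.999, -0.0, -0.001]
force: [0.8, -0.1, -0.9]
opening: 0.0511
gripper_force: 0.0
t: 37.02
ee_pos: [0.5165, 0.0282, 0.2113]
eef_rot: [-0.046, 0.999, -0.001, 0.001]
force: [1.4, 0.1, -0.6]
opening: 0.0514
gripper_force: 0.0
t: 37.4
ee_pos: [0.5098, 0.0881, 0.2091]
eef_rot: [-0.048, 0.999, -0.001, -0.0]
force: [-0.4, -0.7, 0.8]
opening: 0.0515
gripper_force: 0.0
0 443 lx [-0.056  0.06 ] ly [-0.018  0.001  0.016] z 0.03848022887992767 slope [0.004 0.   ]
1 442 lx [-0.055  0.059] ly [-0.018  0.001  0.017] z 0.036797488244962664 slope [0.004 0.   ]
2 364 lx [-0.039  0.058] ly [-0.019 -0.     0.017] z 0.03781896549649053 slope [ 0.061 -0.001]
```

View pics/end.png

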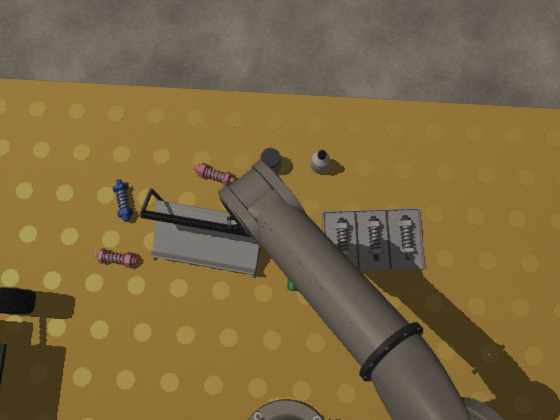

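The final top view shows the three grey dampers in the tray lanes at (343,238), (375,238) and (407,238). The rack is empty, the bottle and jar are in place, and the arm is clear with forces near zero.

```bash
python3 -c "
from workcell import r
print(r.sign_off())"
```

```text
the job is handed in; nothing more can be done
None
```

All three dampers are in the tray, one per lane, set down at 10–16 N and within a few mm of lane centre by camera; I handed the job in at about 37 s (no verdict returned), and the one oddity was an unexplained wrist-force reading of about 74 N while lifting the first damper, against the 120 N wrist limit and a 40 N limit for arm or gripper-body contact.

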